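# Free the stuck top parts tray and hold it out to be filled

## Robot

A 7-joint arm with a two-finger parallel gripper is mounted at the origin on the work surface. World frame = base frame: x ahead of the robot, y to its left, z up, the work surface at z = 0. Lengths are in m, angles in rad, forces in N, time in s.
With the tool pointing down it reaches from about 0.4 to 0.9 m from the base axis. Payload 5.5 kg.
Tool frame: the origin (TCP) lies between the finger pads; the fingertips stand r.finger_overhang ahead of it and the grasp point (between the pads) lies 2 mm behind it (r.finger_overhang is the distance from the TCP to the fingertips, in m); z points along the fingers, x is the direction in which the jaws open and shut, and the axes are right-handed (so a half turn about z gives the same grasp; the last joint's range is limited). The gripper opens to 85 mm and grips with 20 to 120 N. Pads are 22 mm wide; open, the fingers measure 114 mm over their backs; the gripper's body (76 mm by 85 mm) begins 54 mm behind the grasp point. The pads swing forward as they close: fully open they stand 13 mm farther back than shut.
Start: joints at [0.263, 0.501, -0.427, 1.55, 0.221, 1.138, -0.21], TCP at [0.65, 0, 0.217] pointing down, gripper open.
Joint ranges: [-2.88, 2.88], [-0.31, 2.03], [-1.54, 1.56], [0.2, 2.42], [-1.41, 4.55], [0.19, 2.02], [-2.57, 2.57]. Speed limits (rad/s): [2.57, 2.57, 3.14, 3.14, 3.14, 3.14, 3.14].

## Interface

Orientations are given as a rotation vector (axis times angle).
In Python, from cell import status, read_camera, job, r gives the robot as it stands.
- The arm moves only by the shell command python3 -m jog 'ROWS' [FORCE]. ROWS is JSON, a list of rows, each an object with "claw": the closure, from -1 (fully open) to 1 (shut); "travel": the shift along the tool's x, y, z in cm, a list of three; "yaw": the turn about the tool's z in degrees. In form: [{"claw": claw, "travel": [x, y, z], "yaw": yaw}, ...]. A call has 1 to 8 rows; each row shifts and turns the commanded pose from where the row before left it, along the tool's axes as they then stand; what a row does not reach is not made up. A row lasts 1/10 s, in which the tool goes at most 50 mm and 8.59 degrees, less where a joint would pass 70% of its speed; a pose out of reach is approached as far as the arm can. A call with a gripper value outside its range is refused whole. The fingers move at their own pace and stop on an object; FORCE is the grip in N (left out, the last holds). Time passes only in rows, so rows that do not move let the fingers close. It gives the time, the measured TCP pose, the force and the opening at its end, in the units of the state.
- status.get_obs(): the state, without advancing time (a new reading comes with each control period).
- read_camera(name): name is "scene" or "side" or "wrist"; returns a dict with "frame" (420x560x3 uint8, red, green, blue), "mtx" (3x3 intrinsics, pixels), "rvec" (rotation vector, rad) and "tvec" (3), from world to camera coordinates, as OpenCV has them. Camera axes: x right, y down, z forward; pixel columns grow to the right and rows downward; lengths in m; the calibration is good to about 2 mm. A picture is of the moment at which its call begins. There is no depth.
- job.close_job(): hands the job in, once; it reports no verdict.
The state is a dict: "time": time; "joint_positions": joint angles; "joint_velocities": joint speeds; "tau": joint torques, N m; "ee_pos": TCP position; "orientation": TCP orientation; "ft_force": force on the tool from outside, world axes, zero at the start; "torque": the same for the moment, N m; "width": opening from 0.0 (shut) to 1.0 (fully open).
Only numpy, scipy, OpenCV 4.12 (cv2) and the standard library are available. Lean on these libraries where they do the work, as an engineer would, in place of code of your own. Each camera call takes 0.05 s, during which the arm holds its last target.

## Task

The nested green parts trays are gummed together with old oil: push the spray head of the release-spray can beside them all the way down and let it spring back up, then peel the top tray off by raising one corner while the opposite corner stays seated, so that the trays underneath are not pulled up with it or dragged away. Carry the tray over the black rubber bench mat and finish while holding it there in the gripper, still, about level and roughly centred over the mat, its underside at least 120 mm above the bench, ready to be filled; do not set it down or let go. Leave the other things on the bench alone.

Things in the scene. Friction and masses are not known exactly. Their poses are not given: they have to be found in the camera images.
- tray_center (a point): Centre of the top tray, half-way up. Open green plastic tray, 212 mm long (x axis), 152 mm wide (y), 48 mm deep, about 0.17 kg, z up. Its rim, the outermost 8 mm all round, is an upright band 8 mm thick and 16 mm tall whose top is 24 mm above this centre. Empty inside, floor 45 mm below the rim's top. The next tray's rim lies 30 mm below this one's: keep fingertips above it.
- rim_a (a point): Top of the top tray's rim at its corner at -x, -y of the tray: 100 mm and 70 mm from its centre, 24 mm above it. Opposite corner: rim_c.
- rim_b (a point): The same at the corner at +x, -y of the tray. Opposite corner: rim_d.
- rim_c (a point): The same at the corner at +x, +y of the tray. Opposite corner: rim_a.
- rim_d (a point): The same at the corner at -x, +y of the tray. Opposite corner: rim_b.
- tray: The top tray itself, nested on the others: origin at the centre of its underside, axes as at tray_center. Small gussets under its rim stand on the next tray's rim. Each of its four corners is stuck and needs about 2 N to come free, after rising a few millimetres; a straight pull adds these up and can bring the lower trays along.
- stack: The five trays under the top tray, of the same shape, stuck together as one loose pile of about 0.8 kg, 168 mm tall to its upper rim, standing on the bench. Origin at the centre of its underside; axes as the top tray's. With the top tray seated the rim's top is 198 mm above the bench.
- spray_top (a point): Centre of the top of the can's round white spray head, 25 mm across, 183 mm above the bench; z up. The can (52 mm across) stands fixed in a steel holder (61 mm across, 62 mm high, on an 85 mm square foot) beside the trays' +y long side, its nozzle facing the seam of the top tray.
- spray_head (a joint): Travel of the spray head, m: 0 is up, 0.005 is fully down. Sprung: 1.5 N starts it, 5 N holds it fully down; it comes back by itself.
- mat: Black ribbed rubber mat lying fixed on the bench, 260 mm (x) by 200 mm (y), 4 mm thick. Origin at the centre of its underside.
- drill_vice: Bystander: small steel drill-press vice, 100 x 75 x 52 mm, origin under its base's centre.
- jaw_blocks: Bystander: three drilled steel jaw blocks standing side by side, 30 x 81 x 55 mm together, origin at the centre of the underside.
- gauge_case: Bystander: closed wooden gauge case, 92 x 152 x 43 mm, origin at the centre of the underside.
- sleeve: Bystander: steel tool sleeve standing upright, 40 mm across, 70 mm tall, origin at the centre of the underside.

How it is judged:
By the outcome, as a careful person would: the job done as asked, in the order asked, and still so for the second after the job is handed in, while the arm keeps its last pose, push and grip.
It also fails if it takes over 61 s, if anything falls off the work surface, if the arm or the gripper's body presses on something with over 40 N, if the wrist force passes 120 N, or if a joint passes its speed limit or range.

## Working session

There is one attempt and no reset: what is moved stays moved. The work goes in short steps, Python scripts to look and compute and a shell command to move; the robot and the scene stay as the last step left them, time stands still between calls to the robot, and variables do not carry over. Pictures are saved under pics/ and viewed, and the job is handed in when it is done.

```bash
ls; mkdir -p pics
python3 - <<'E'
from cell import status, read_camera, job, r
import cv2
print(status.get_obs()); print(r.finger_overhang, [a for a in dir(r) if not a.startswith('_')])
for n in ("scene","side","wrist"):
    c=read_camera(n); cv2.imwrite(f"pics/{n}0.png",c["frame"][:,:,::-1]); print(n,c["mtx"].tolist(),c["rvec"],c["tvec"])
E
```

```text
pics
{'time': 0.0, 'joint_positions': array([ 0.26324391,  0.5019041 , -0.42677559,  1.55143799,  0.22078705,
        1.13831962, -0.21027113]), 'joint_velocities': array([ 0.00059173, -0.00053365, -0.0007595 , -0.00028518, -0.00133398,
        0.00033898, -0.00047887]), 'tau': array([ 1.57038257e-04, -5.69523740e+01, -5.81651285e+00, -2.80938792e+01,
        1.07328620e-02,  1.20940185e-02,  1.30241034e-05]), 'ee_pos': array([ 6.4926956e-01, -7.7301562e-05,  2.1582774e-01]), 'orientation': array([-3.14150876e+00, -2.87539370e-05,  3.16251545e-03]), 'ft_force': array([ 0.18396566,  0.3310599 , -0.07437517]), 'torque': array([-0.01796904, -0.02864955,  0.04114116]), 'width': 0.9978611723250128}
0.017 ['MotionError', 'finger_overhang']
scene [[421.0676454977104, 0.0, 284.8762123590589], [0.0, 421.0676454977104, 210.66217557594527], [0.0, 0.0, 1.0]] [ 0.64281509  2.71490453 -1.01534139] [ 0.49562287 -0.14769175  1.29880257]
side [[446.6398232101236, 0.0, 277.4943006765432], [0.0, 446.6398232101236, 209.73007662154572], [0.0, 0.0, 1.0]] [ 2.10162844 -0.11055835  0.06169072] [-0.58243517  0.1802971   1.21684791]
wrist [[295.7320068728303, 0.0, 280.20749757807613], [0.0, 295.7320068728303, 211.43534868070518], [0.0, 0.0, 1.0]] [-2.86965307e+00  7.95854431e-04  3.61223279e-03] [-0.64793714 -0.03391346  0.37926721]
```

View pics/scene0.png

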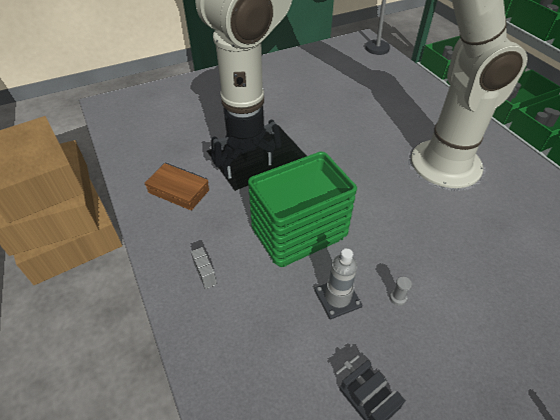

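View pics/side0.png

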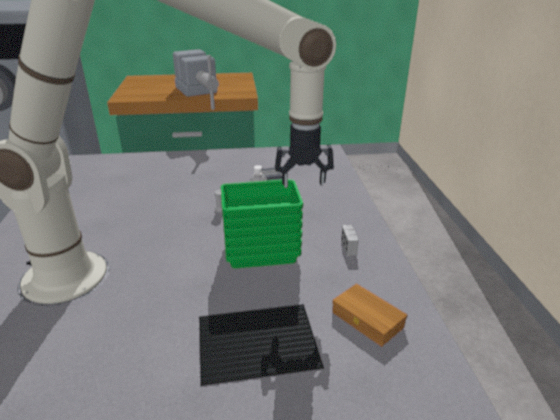

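View pics/wrist0.png

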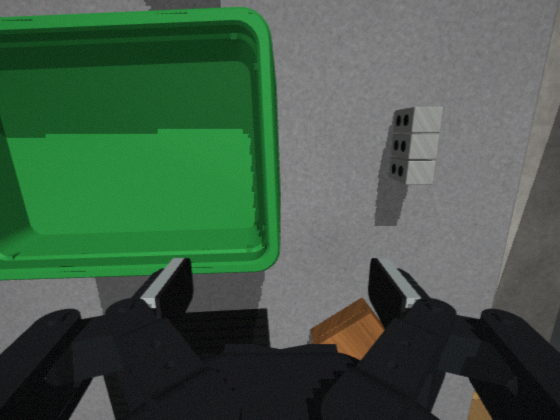

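The scene camera shows the tray stack with its rim at about (250–355, 153–220), the spray can at (346,257) and the mat hidden behind the stack. The side view has the mat at (200–320, 308–378). I'll enlarge crops for the measurements.

Run:
```python
import cv2
s=cv2.imread("pics/scene0.png"); d=cv2.imread("pics/side0.png")
cv2.imwrite("pics/c1.png",cv2.resize(s[140:320,235:415],None,fx=3.3,fy=3.3,interpolation=cv2.INTER_CUBIC))
cv2.imwrite("pics/c2.png",cv2.resize(d[155:275,200:320],None,fx=5,fy=5,interpolation=cv2.INTER_CUBIC))
cv2.imwrite("pics/c3.png",cv2.resize(d[290:400,180:340],None,fx=5,fy=5,interpolation=cv2.INTER_CUBIC))
```

```text
(no output)
```

View pics/c1.png

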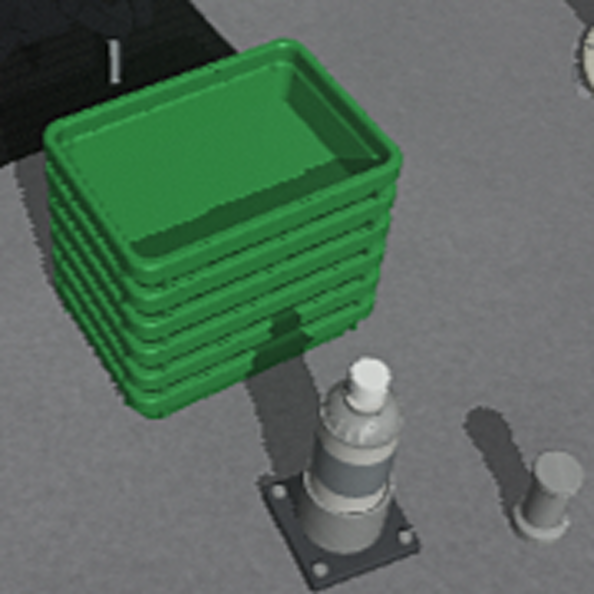

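View pics/c2.png

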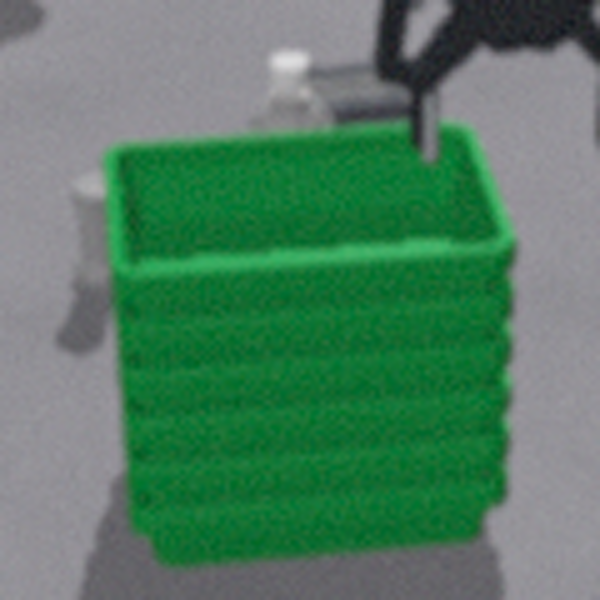

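View pics/c3.png

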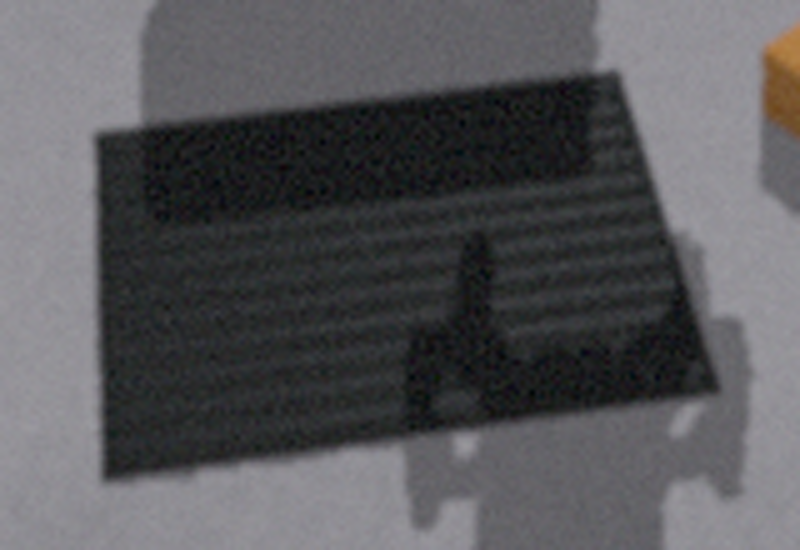

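Crops: the mat corners in the side image are near (199.2,316.6), (303.6,304.4), (323.6,368) and (201,386). The rim corners are rounded, so I'll back-project them and check the sizes.

```bash
cat > h.py <<'E'
import numpy as np, cv2
from cell import status, read_camera
def ray(c,uv):
    R=cv2.Rodrigues(np.array(c["rvec"],float))[0]; t=np.array(c["tvec"],float)
    C=-R.T@t; d=R.T@np.linalg.inv(c["mtx"])@np.array([uv[0],uv[1],1.0]); return C,d
def at(c,uv,z):
    C,d=ray(c,uv); return C+d*(z-C[2])/d[2]
def proj(c,P): return cv2.projectPoints(np.array(P,float).reshape(-1,3),np.array(c["rvec"],float),np.array(c["tvec"],float),c["mtx"],None)[0].reshape(-1,2)
E
python3 - <<'E'
from h import *
np.set_printoptions(precision=4,suppress=True)
c=read_camera("side");s=read_camera("scene");w=read_camera("wrist")
m=np.array([at(c,p,.004) for p in [(199.2,316.6),(303.6,304.4),(323.6,368),(201,386)]])
print("mat",m,m.mean(0),[np.linalg.norm(m[i]-m[i-1]) for i in range(4)])
k=np.array([(40,133),(290,32),(408,162),(138,285)])/3.3+[235,140]
def dsp(n,cam,px):
    p=np.array([at(cam,q,.198) for q in px]);print(n,p,p.mean(0),[np.linalg.norm(p[i]-p[i-1]) for i in range(4)])
dsp("scene",s,k)
k=np.array([(105,148),(475,122),(517,245),(115,275)])/5+[200,155]
dsp("side",c,k)
print("wrist edges",at(w,(270,140),.198),at(w,(272,272),.198),at(w,(130,275),.198),at(w,(265,8),.198), at(w,(0,280),.198),at(w,(0,14),.198),at(w,(130,12),.198))
print("spray scene",at(s,(235+371/3.3,140+372/3.3),.183),"side",at(c,(200+290/5,155+58/5),.183))
print("sleeve",at(s,(235+558/3.3,140+472/3.3),.07))
E
```

```text
mat [[ 0.3748 -0.2     0.004 ]
 [ 0.6317 -0.1844  0.004 ]
 [ 0.6437 -0.3816  0.004 ]
 [ 0.3875 -0.3997  0.004 ]] [ 0.5094 -0.2914  0.004 ] [np.float64(0.20015859358648314), np.float64(0.25736862751544254), np.float64(0.19761873100354324), np.float64(0.2568621794335028)]
scene [[ 0.6483 -0.0117  0.198 ]
 [ 0.4396 -0.0273  0.198 ]
 [ 0.4354  0.1245  0.198 ]
 [ 0.6472  0.1395  0.198 ]] [0.5426 0.0563 0.198 ] [np.float64(0.15125342401155167), np.float64(0.20927777447215323), np.float64(0.1518590750563457), np.float64(0.21230350536266746)]
side [[ 0.4384  0.1119  0.198 ]
 [ 0.649   0.1219  0.198 ]
 [ 0.6511 -0.0208  0.198 ]
 [ 0.444  -0.0294  0.198 ]] [0.5457 0.0459 0.198 ] [np.float64(0.1413621593638218), np.float64(0.21081446006871304), np.float64(0.14268822317677268), np.float64(0.20725298178833526)]
wrist edges [0.6429 0.0626 0.198 ] [ 0.6434 -0.0213  0.198 ] [ 0.5503 -0.0234  0.198 ] [0.641  0.1289 0.198 ] [ 0.464 -0.027  0.198] [0.5033 0.1263 0.198 ] [0.571  0.1272 0.198 ]
spray scene [0.5446 0.253  0.183 ] side [0.5513 0.2514 0.183 ]
sleeve [0.4204 0.3166 0.07  ]
```

```bash
cat > ov.py <<'E'
from h import *
import sys
def rect(x,y,th,L,W,z):
    R=np.array([[np.cos(th),-np.sin(th)],[np.sin(th),np.cos(th)]])
    return [np.r_[np.array([x,y])+R@np.array([a*L/2,b*W/2]),z] for a,b in [(-1,-1),(1,-1),(1,1),(-1,1)]]
def draw(img,c,P,off,sc,col=(0,0,255)):
    q=((proj(c,P)-off+0.5)*sc).astype(np.int32); cv2.polylines(img,[q],True,col,1)
E
python3 - <<'E'
from ov import *
x,y,th=.5435,.0505,np.radians(3)
for n,(a,b,e,f),sc in [("scene",(140,320,235,415),3.3),("side",(155,275,200,320),5),("wrist",(0,300,0,300),2)]:
    c=read_camera(n); im=cv2.resize(c["frame"][a:b,e:f,::-1],None,fx=sc,fy=sc,interpolation=cv2.INTER_CUBIC)
    draw(im,c,rect(x,y,th,.212,.152,.198),(e,a),sc); draw(im,c,rect(x,y,th,.196,.136,.198),(e,a),sc,(255,255,0))
    t=np.linspace(0,6.28,30); draw(im,c,np.c_[.548+.0125*np.cos(t),.252+.0125*np.sin(t),0*t+.183],(e,a),sc)
    cv2.imwrite(f"pics/o_{n}.png",im)
E
```

```text
(no output)
```

View pics/o_scene.png

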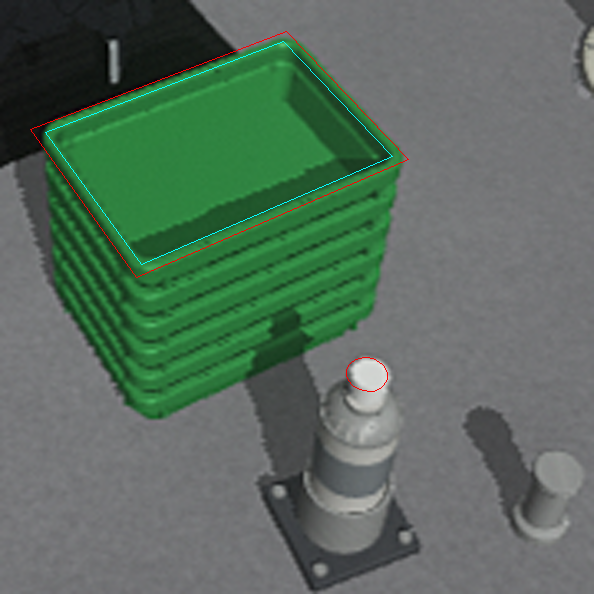

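View pics/o_side.png

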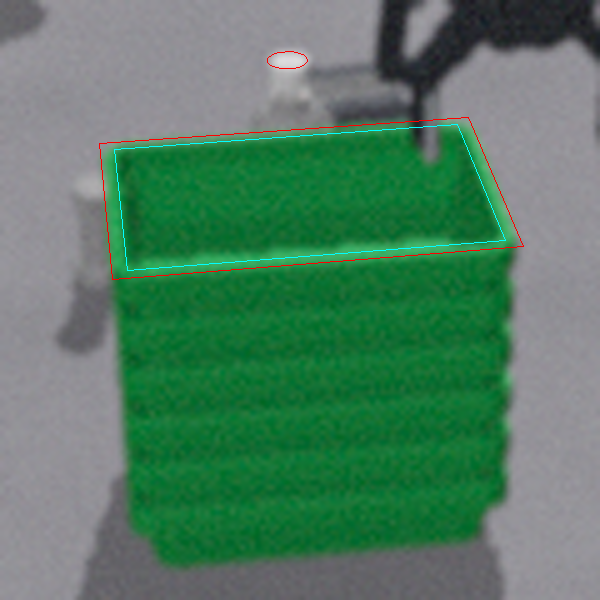

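View pics/o_wrist.png

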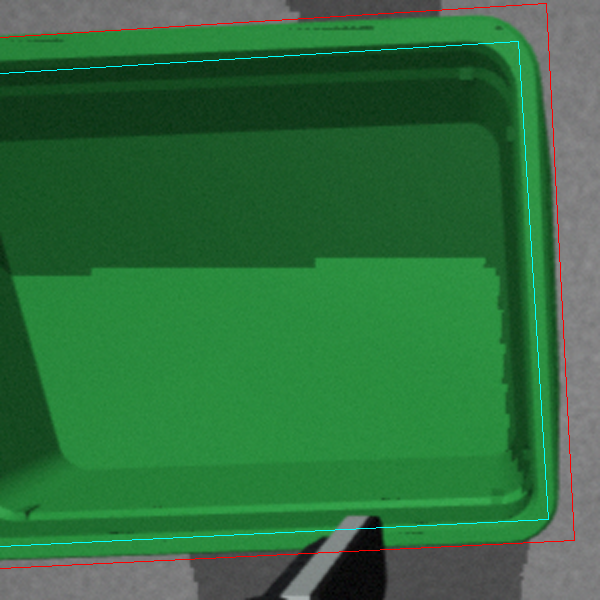

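The tray fits about (0.542, 0.050) with a yaw near 2°, the spray head (0.547, 0.252) and the mat centre (0.509, −0.291). The sizes agree with those given. The spray comes first: I'll shut the claw, rise and move over the head.

```bash
python3 -m jog '[{"claw":1,"travel":[0,0,-3],"yaw":0},{"claw":1,"travel":[0,0,-3],"yaw":0},{"claw":1,"travel":[-1.7,-4.2,0],"yaw":0},{"claw":1,"travel":[-1.7,-4.2,0],"yaw":0},{"claw":1,"travel":[-1.7,-4.2,0],"yaw":0},{"claw":1,"travel":[-1.7,-4.2,0],"yaw":0},{"claw":1,"travel":[-1.7,-4.2,0],"yaw":0},{"claw":1,"travel":[-1.8,-4.2,0],"yaw":0}]' 20; python3 -m jog '[{"claw":1,"travel":[0,0,0],"yaw":0},{"claw":1,"travel":[0,0,0],"yaw":0},{"claw":1,"travel":[0,0,0],"yaw":0}]'
python3 - <<'E'
from ov import *
for n in ("scene","side","wrist"):
    c=read_camera(n); f=c["frame"][:,:,::-1].copy()
    t=np.linspace(0,6.28,30); draw(f,c,np.c_[.547+.0125*np.cos(t),.252+.0125*np.sin(t),0*t+.183],(0,0),1) if n=="wrist" else 0
    cv2.imwrite(f"pics/{n}1.png",f)
E
```

```text
time: 1.25
ee_pos: [0.5463, 0.2535, 0.2772]
orientation: [-3.141, 0.0, -0.001]
ft_force: [1.1, 0.3, 1.1]
width: -0.002
time: 1.55
ee_pos: [0.5477, 0.2507, 0.2768]
orientation: [3.141, -0.002, 0.0]
ft_force: [0.2, 0.2, -0.4]
width: -0.001
```

View pics/scene1.png

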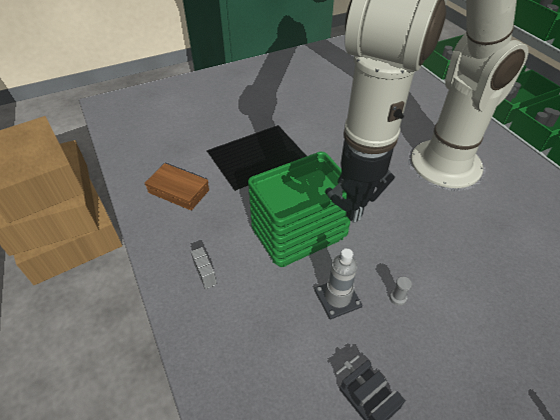

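View pics/wrist1.png

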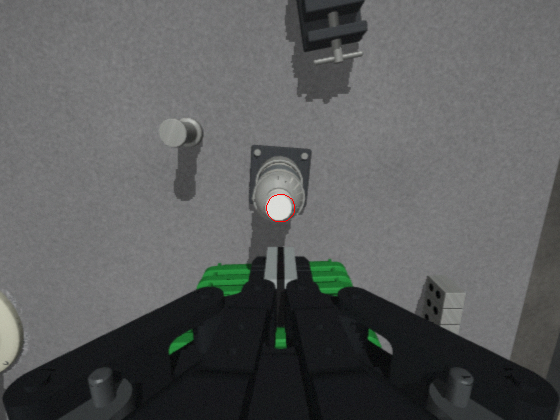

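View pics/side1.png

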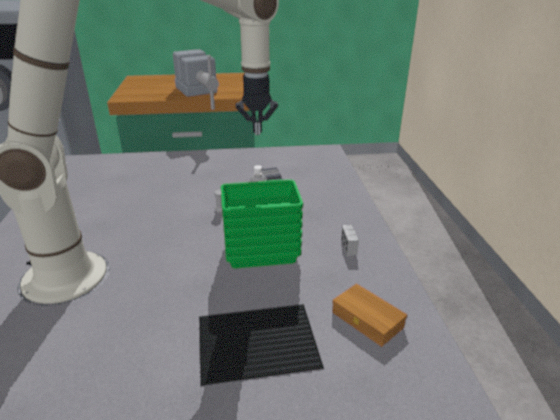

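The wrist overlay sits exactly on the white head at (280,207). I'll check where the fingertips should project before pushing.

Run:
```python
from ov import *
s=read_camera("scene");w=read_camera("side")
for c in (s,w): print(proj(c,[[.5477,.2507,.26],[.5477,.2507,.183],[.5477,.2507,0]]))
f=s["frame"][180:330,300:420,::-1]; g=w["frame"][80:200,210:310,::-1]
cv2.imwrite("pics/d1.png",cv2.resize(f,None,fx=4,fy=4)); cv2.imwrite("pics/d2.png",cv2.resize(g,None,fx=4,fy=4))
```

```text
[[350.36799978 228.50694508]
 [345.50608576 252.43881064]
 [336.24548211 298.02240604]]
[[256.24506793 143.53353365]
 [256.86999304 166.74696044]
 [258.22264411 216.99244728]]
```

View pics/d1.png

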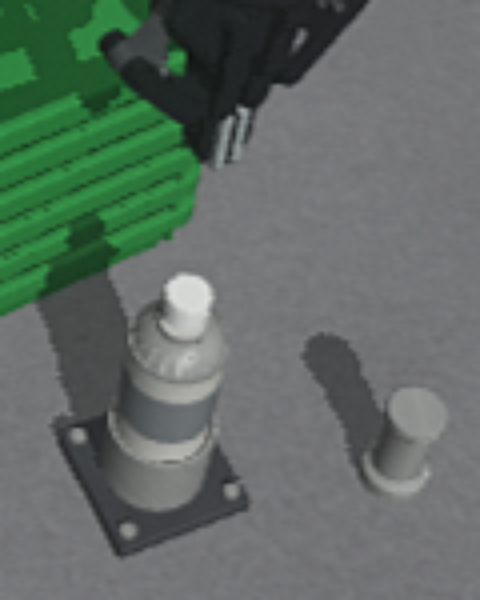

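View pics/d2.png

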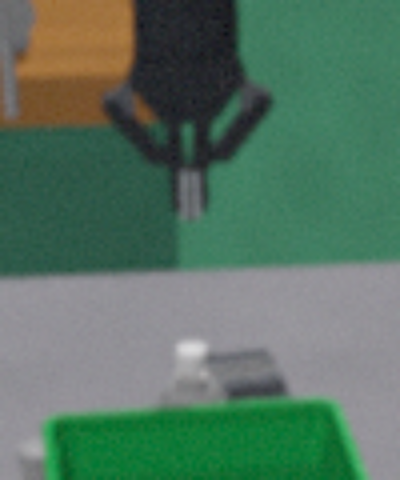

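Run:
```python
from ov import *
from scipy.optimize import least_squares
np.set_printoptions(precision=4,suppress=True)
s=read_camera("scene");d=read_camera("side");w=read_camera("wrist")
o=status.get_obs();print(o["ee_pos"],o["orientation"],o["joint_positions"])
def tri(obs):
    f=lambda P:np.concatenate([proj(c,P)[0]-uv for c,uv in obs])
    q=least_squares(f,[.55,.25,.2]);return q.x,q.fun
print("tip",tri([(s,(356,221)),(d,(257.5,134.5))]))
print("spray top",tri([(s,(347.0,252.5)),(d,(257.7,166.5))]))
print("spray top 3",tri([(s,(347.0,252.5)),(d,(257.7,166.5)),(w,(280,207))]))
print("wrist proj tip",proj(w,[[.5477,.2507,.26],[.5477,.2507,.2768]]), "camC",ray(w,(0,0))[0])
```

```text
[0.5472 0.2515 0.2769] [ 3.1415 -0.0014 -0.0001] [-0.0649  0.3783 -0.5369  1.604   0.2028  1.2154 -0.6425]
tip (array([0.5471, 0.2583, 0.2884]), array([-1.0952,  0.5213, -1.8507, -0.7885]))
spray top (array([0.5472, 0.2528, 0.1842]), array([-0.6565,  0.2797, -1.0374, -0.3824]))
spray top 3 (array([0.5464, 0.254 , 0.1837]), array([-0.0523,  0.6958, -1.3091, -0.3774,  0.2335,  0.2871]))
wrist proj tip [[282.1855 243.2499]
 [282.3544 254.1437]] camC [0.5467 0.32   0.4338]
```

The spray head triangulates to (0.547, 0.253, 0.184), as given. The visible fingertip triangulates 20–30 mm higher than TCP minus the overhang would put it, so I'll descend carefully, watch the force and look again.

```bash
python3 -m jog '[{"claw":1,"travel":[0,0,3],"yaw":0},{"claw":1,"travel":[0,-0.1,2.5],"yaw":0},{"claw":1,"travel":[0,0,1],"yaw":0},{"claw":1,"travel":[0,0,0],"yaw":0}]'
python3 - <<'E'
from ov import *
s=read_camera("scene");w=read_camera("side")
f=s["frame"][180:330,300:420,::-1]; g=w["frame"][80:200,210:310,::-1]
a=cv2.resize(f,None,fx=4,fy=4); b=cv2.resize(g,None,fx=4,fy=4); 
cv2.imwrite("pics/e1.png",cv2.hconcat([a[:480],b[:480,:320]]))
E
```

```text
time: 2.35
ee_pos: [0.5461, 0.2524, 0.2104]
orientation: [3.14, 0.0, -0.005]
ft_force: [-0.4, -0.5, 0.2]
width: 0.002
```

View pics/e1.png

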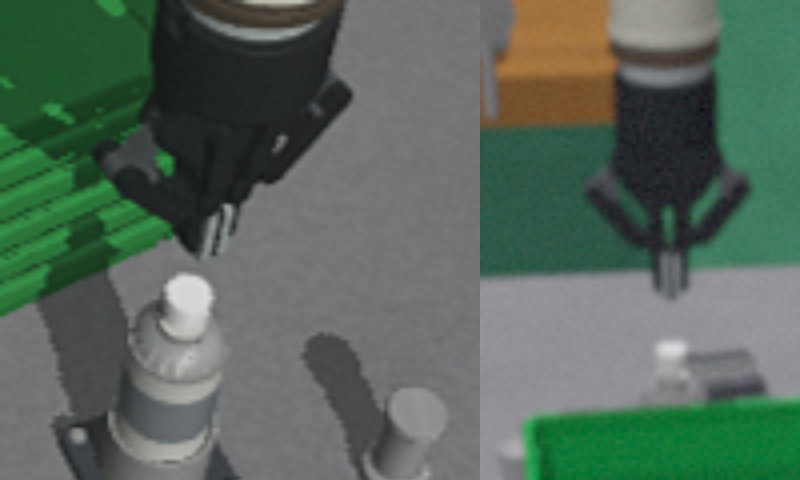

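The side view shows a gap of about 11 px (~30 mm) between the tips and the head, where 10 mm was expected. I'll go on in small steps with force checks.

```bash
python3 -m jog '[{"claw":1,"travel":[0,0,0.5],"yaw":0},{"claw":1,"travel":[0,0,0.3],"yaw":0},{"claw":1,"travel":[0,0,0],"yaw":0}]'
python3 -m jog '[{"claw":1,"travel":[0,0,0.2],"yaw":0},{"claw":1,"travel":[0,0,0],"yaw":0}]'
python3 - <<'E'
from ov import *
print(status.get_obs()["ft_force"],status.get_obs()["ee_pos"])
s=read_camera("scene");w=read_camera("side")
f=s["frame"][180:330,300:420,::-1]; g=w["frame"][80:200,210:310,::-1]
a=cv2.resize(f,None,fx=4,fy=4); b=cv2.resize(g,None,fx=4,fy=4); 
cv2.imwrite("pics/e2.png",cv2.hconcat([a[:480],b[:480,:320]]))
E
```

```text
time: 2.75
ee_pos: [0.547, 0.253, 0.2039]
orientation: [3.142, 0.0, 0.0]
ft_force: [-0.7, -0.0, 0.0]
width: -0.002
time: 2.95
ee_pos: [0.5469, 0.253, 0.2018]
orientation: [3.142, 0.0, -0.0]
ft_force: [0.2, 0.9, -0.0]
width: -0.0
[ 0.18797409  0.90616938 -0.04032714] [0.54693224 0.25299278 0.20182136]
```

View pics/e2.png

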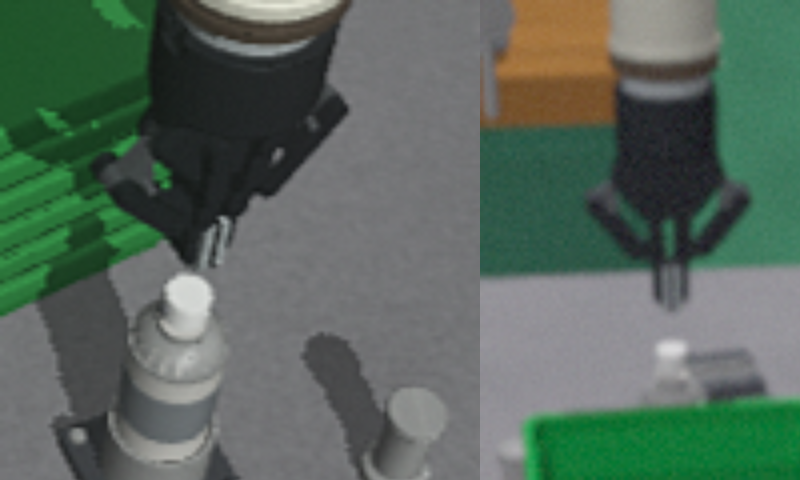

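```bash
for i in 1 2; do python3 -m jog '[{"claw":1,"travel":[0,0,0.2],"yaw":0},{"claw":1,"travel":[0,0,0],"yaw":0}]'; done
```

```text
time: 3.25
ee_pos: [0.5469, 0.2529, 0.1996]
orientation: [3.141, -0.0, -0.001]
ft_force: [0.2, -0.1, 0.5]
width: -0.001
time: 3.45
ee_pos: [0.5468, 0.2529, 0.1976]
orientation: [3.141, 0.0, -0.001]
ft_force: [-0.2, -0.7, -0.7]
width: -0.003
```

```bash
for i in 1 2 3; do python3 -m jog '[{"claw":1,"travel":[0,0,0.2],"yaw":0},{"claw":1,"travel":[0,0,0],"yaw":0}]' | grep -E 'pos|force'; done
python3 - <<'E'
from ov import *
s=read_camera("scene");w=read_camera("side");k=read_camera("wrist")
f=s["frame"][180:330,300:420,::-1]; g=w["frame"][80:200,210:310,::-1]
a=cv2.resize(f,None,fx=4,fy=4); b=cv2.resize(g,None,fx=4,fy=4); 
cv2.imwrite("pics/e3.png",cv2.hconcat([a[:480],b[:480,:320]]))
cv2.imwrite("pics/e3w.png",k["frame"][:,:,::-1])
E
```

```text
ee_pos: [0.5468, 0.2529, 0.1956]
ft_force: [0.1, -1.0, 0.5]
ee_pos: [0.5468, 0.2529, 0.1936]
ft_force: [-0.2, -0.2, -0.0]
ee_pos: [0.5468, 0.2529, 0.1916]
ft_force: [0.2, -0.1, 0.1]
```

View pics/e3.png

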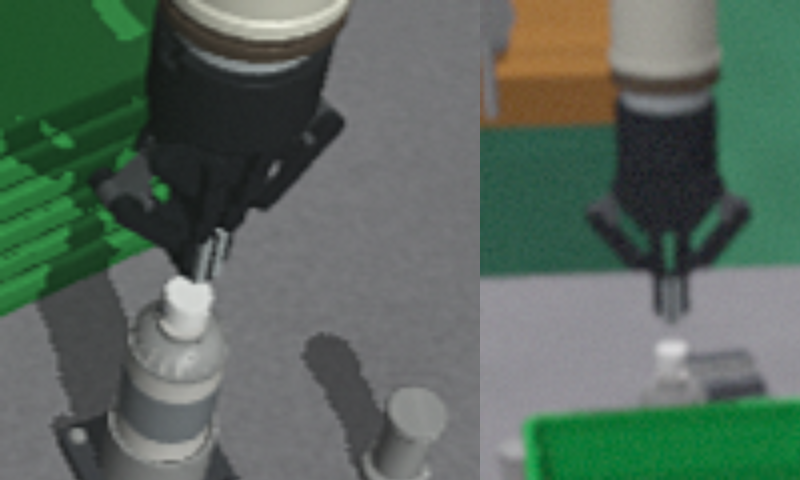

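View pics/e3w.png

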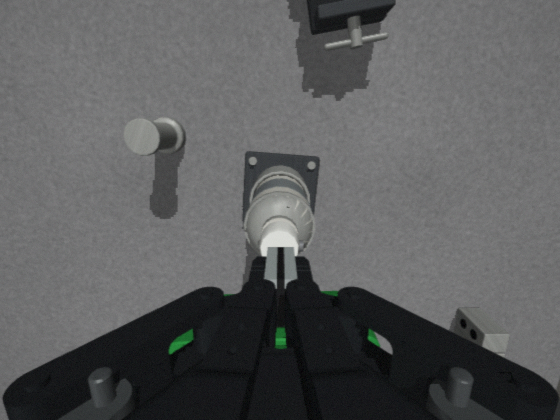

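Still no contact. The side view puts the tips about 5 px above the head, so I'm continuing down.

```bash
for i in 1 2 3 4 5; do python3 -m jog '[{"claw":1,"travel":[0,0,0.2],"yaw":0},{"claw":1,"travel":[0,0,0],"yaw":0}]' | grep -E 'pos|force'; done
python3 - <<'E'
from ov import *
s=read_camera("scene");w=read_camera("side");k=read_camera("wrist")
f=s["frame"][180:330,300:420,::-1]; g=w["frame"][80:200,210:310,::-1]
a=cv2.resize(f,None,fx=4,fy=4); b=cv2.resize(g,None,fx=4,fy=4); 
cv2.imwrite("pics/e4.png",cv2.hconcat([a[:480],b[:480,:320]]))
E
```

```text
ee_pos: [0.5469, 0.2529, 0.1896]
ft_force: [-1.1, -0.2, -0.2]
ee_pos: [0.5468, 0.2529, 0.1876]
ft_force: [0.2, 0.4, 0.6]
ee_pos: [0.5469, 0.2529, 0.1856]
ft_force: [-0.2, -0.1, 1.0]
ee_pos: [0.5468, 0.2529, 0.1836]
ft_force: [0.1, 0.1, -0.6]
ee_pos: [0.5469, 0.2529, 0.1816]
ft_force: [0.0, -1.0, 0.7]
```

View pics/e4.png

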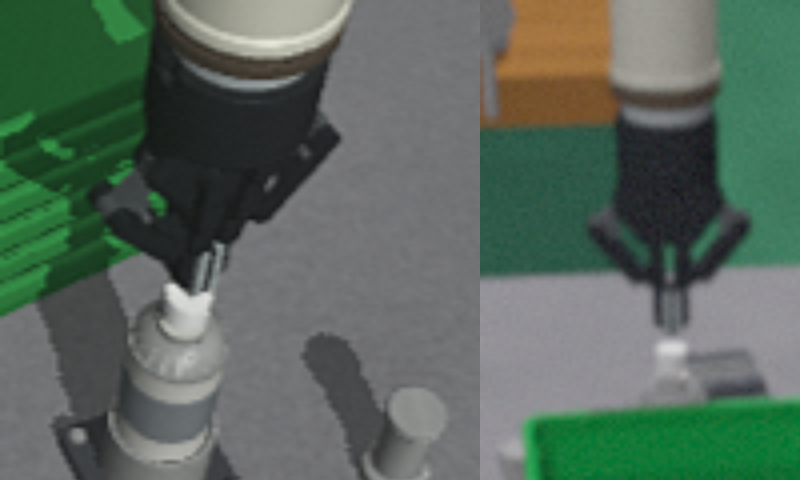

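```bash
for i in 1 2 3 ; do python3 -m jog '[{"claw":1,"travel":[0,0,0.2],"yaw":0},{"claw":1,"travel":[0,0,0],"yaw":0}]' | grep -E 'pos|force'; done
```

```text
ee_pos: [0.5468, 0.253, 0.1797]
ft_force: [0.4, -0.4, -0.1]
ee_pos: [0.5468, 0.2529, 0.1776]
ft_force: [0.3, 0.0, -0.5]
ee_pos: [0.5468, 0.253, 0.1756]
ft_force: [0.2, 0.4, 0.3]
```

```bash
for i in 1 2 3 ; do python3 -m jog '[{"claw":1,"travel":[0,0,0.1],"yaw":0},{"claw":1,"travel":[0,0,0],"yaw":0}]' | grep -E 'pos|force'; done
python3 - <<'E'
from ov import *
s=read_camera("scene");w=read_camera("side");k=read_camera("wrist")
f=s["frame"][180:330,300:420,::-1]; g=w["frame"][80:200,210:310,::-1]
a=cv2.resize(f,None,fx=4,fy=4); b=cv2.resize(g,None,fx=4,fy=4); 
cv2.imwrite("pics/e5.png",cv2.hconcat([a[:480],b[:480,:320]]))
cv2.imwrite("pics/e5w.png",cv2.resize(k["frame"][200:330,200:360,::-1],None,fx=4,fy=4))
E
```

```text
ee_pos: [0.5469, 0.253, 0.1748]
ft_force: [0.1, -0.7, -0.3]
ee_pos: [0.547, 0.253, 0.1738]
ft_force: [-0.6, 0.5, -0.9]
ee_pos: [0.5469, 0.253, 0.1728]
ft_force: [-0.8, -0.6, 0.7]
```

View pics/e5.png

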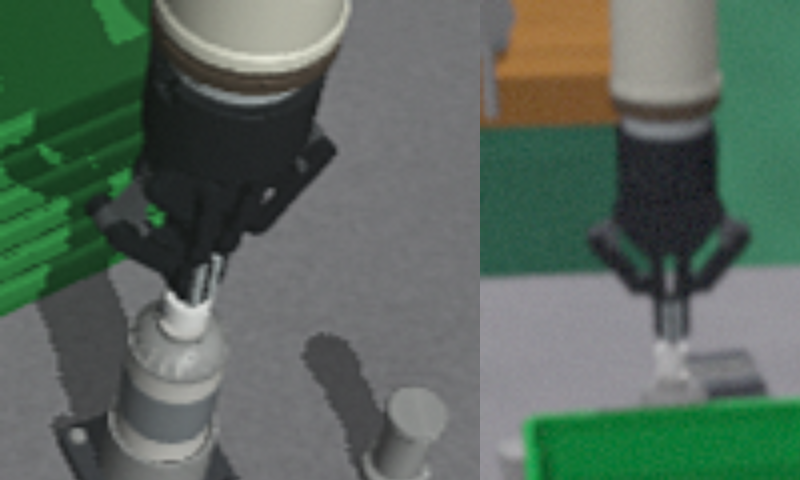

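View pics/e5w.png

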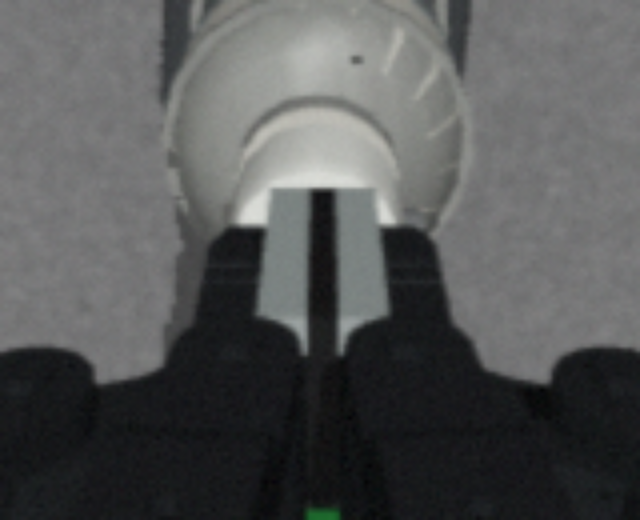

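The tips now appear to be touching the top of the head, with force still inside the ±1 N noise. I'm continuing in 1 mm steps.

```bash
for i in 1 2 3 4 ; do python3 -m jog '[{"claw":1,"travel":[0,0,0.1],"yaw":0},{"claw":1,"travel":[0,0,0],"yaw":0}]' | grep -E 'pos|force'; done
```

```text
ee_pos: [0.5469, 0.253, 0.1718]
ft_force: [0.7, -0.2, 0.2]
ee_pos: [0.5469, 0.253, 0.1708]
ft_force: [0.6, 0.7, 0.1]
ee_pos: [0.5469, 0.253, 0.1698]
ft_force: [0.1, 0.5, 0.2]
ee_pos: [0.547, 0.2531, 0.1689]
ft_force: [0.5, -0.2, 0.5]
```

```bash
for i in 1 2 3 4 ; do python3 -m jog '[{"claw":1,"travel":[0,0,0.1],"yaw":0},{"claw":1,"travel":[0,0,0],"yaw":0}]' | grep -E 'time|pos|force'; done
python3 - <<'E'
from ov import *
s=read_camera("scene");w=read_camera("side");k=read_camera("wrist")
f=s["frame"][180:330,300:420,::-1]; g=w["frame"][80:200,210:310,::-1]
a=cv2.resize(f,None,fx=4,fy=4); b=cv2.resize(g,None,fx=4,fy=4); 
cv2.imwrite("pics/e6.png",cv2.hconcat([a[:480],b[:480,:320]]))
cv2.imwrite("pics/e6w.png",cv2.resize(k["frame"][200:330,200:360,::-1],None,fx=4,fy=4))
E
```

```text
time: 7.7
ee_pos: [0.5471, 0.2531, 0.168]
ft_force: [-1.1, 0.2, 1.6]
time: 7.9
ee_pos: [0.5471, 0.2531, 0.167]
ft_force: [-0.8, -0.9, 3.8]
time: 8.1
ee_pos: [0.547, 0.2531, 0.166]
ft_force: [-0.6, -0.3, 2.9]
time: 8.3
ee_pos: [0.5471, 0.2531, 0.165]
ft_force: [-1.1, -0.7, 4.7]
```

View pics/e6.png

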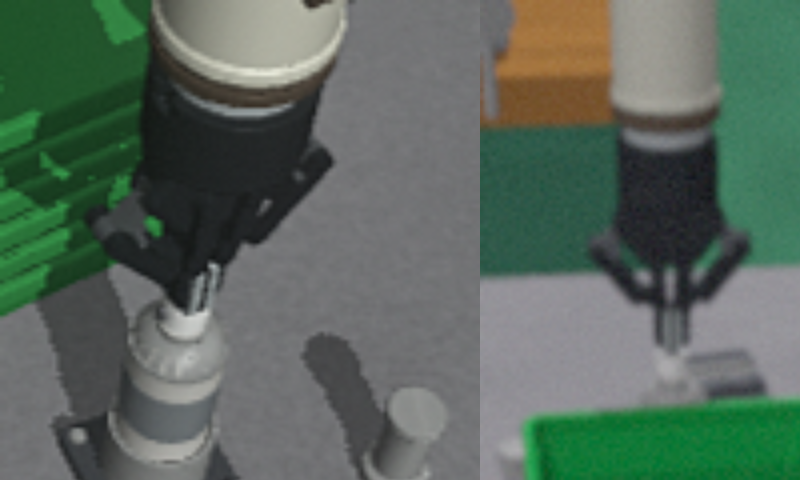

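View pics/e6w.png

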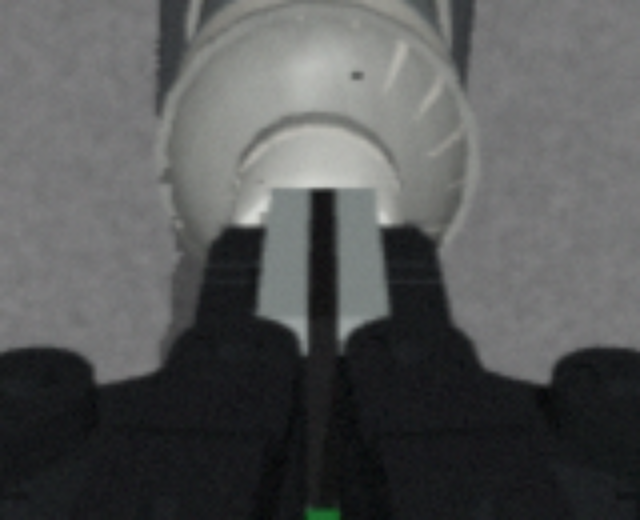

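Contact came at TCP z ≈ 0.168, so the shut tips are effectively about 14 mm above the reported TCP. I must allow for that at the grasp. Now pressing on to the stop.

```bash
for i in 1 2 3 4 ; do python3 -m jog '[{"claw":1,"travel":[0,0,0.1],"yaw":0},{"claw":1,"travel":[0,0,0],"yaw":0}]' | grep -E 'pos|force'; done
```

```text
ee_pos: [0.5471, 0.2531, 0.1639]
ft_force: [-0.3, -0.9, 4.8]
ee_pos: [0.5471, 0.2531, 0.1637]
ft_force: [-1.9, -1.0, 9.2]
ee_pos: [0.5472, 0.2531, 0.1636]
ft_force: [-4.3, -2.8, 14.6]
ee_pos: [0.5472, 0.2531, 0.1635]
ft_force: [-6.0, -3.7, 21.1]
```

The force rose sharply to 21 N at the stop, about 5 mm after contact, so the head is fully down. Now letting it spring back.

```bash
python3 -m jog '[{"claw":1,"travel":[0,0,-0.5],"yaw":0},{"claw":1,"travel":[0,0,-0.5],"yaw":0},{"claw":1,"travel":[0,0,-1],"yaw":0},{"claw":-1,"travel":[0,0,-3],"yaw":0},{"claw":-1,"travel":[0,0,-5],"yaw":0},{"claw":-1,"travel":[0,0,-2],"yaw":0},{"claw":-1,"travel":[0,0,0],"yaw":0},{"claw":-1,"travel":[0,0,0],"yaw":0}]'
python3 - <<'E'
from ov import *
s=read_camera("scene");w=read_camera("side");k=read_camera("wrist")
cv2.imwrite("pics/f1.png",cv2.resize(s["frame"][130:320,230:420,::-1],None,fx=3,fy=3))
cv2.imwrite("pics/f2.png",cv2.resize(w["frame"][60:280,180:360,::-1],None,fx=2.7,fy=2.7)); cv2.imwrite("pics/f3.png",k["frame"][:,:,::-1])
o=status.get_obs();print(o["ee_pos"],o["ft_force"],o["torque"])
E
```

```text
time: 10.05
ee_pos: [0.547, 0.2529, 0.2809]
orientation: [3.142, -0.0, 0.0]
ft_force: [0.2, -0.4, -0.6]
width: 0.848
[0.5461465  0.25238153 0.27919147] [-0.06139506  0.39362766  0.63686588] [-0.00775116 -0.00051078 -0.02100834]
```

View pics/f1.png

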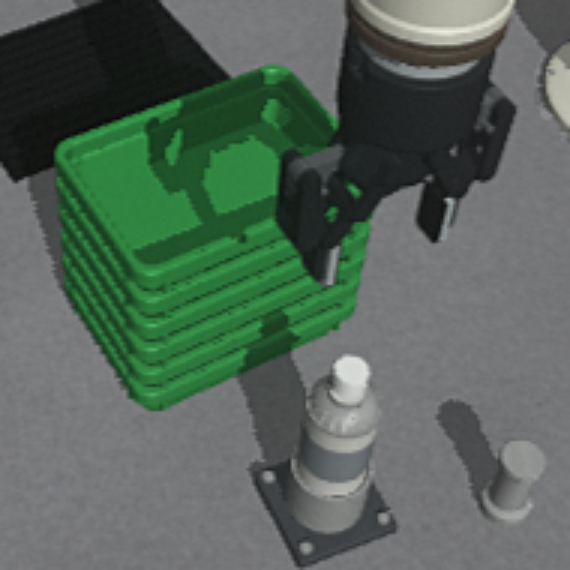

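View pics/f2.png

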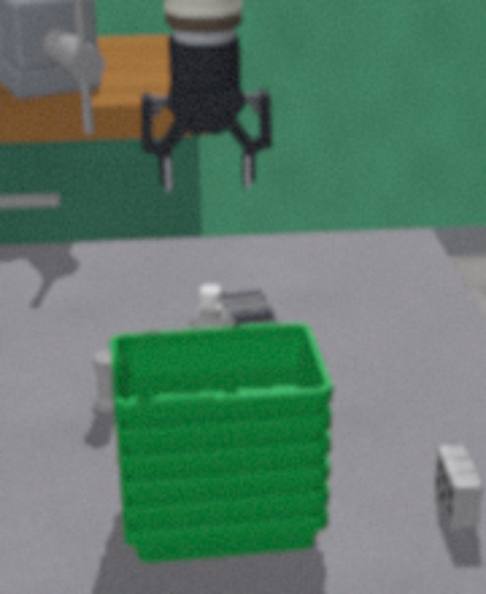

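View pics/f3.png

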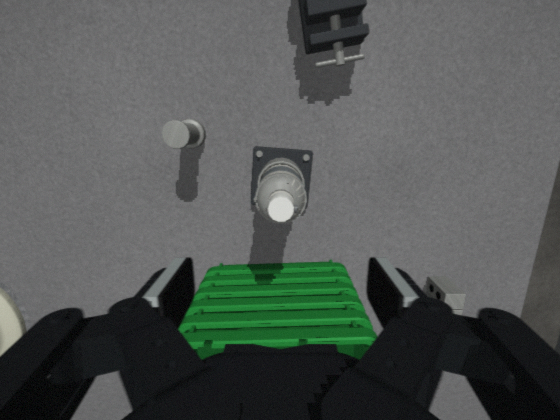

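The head is back up in the scene view at (347,253), and the stack hasn't moved. Next I'll triangulate the open fingertips so the grasp depth is right.

Run:
```python
from ov import *
from scipy.optimize import least_squares
np.set_printoptions(precision=4,suppress=True)
s=read_camera("scene");d=read_camera("side");w=read_camera("wrist")
o=status.get_obs();print(o["time"],o["ee_pos"],o["width"])
def tri(obs):
    f=lambda P:np.concatenate([proj(c,P)[0]-uv for c,uv in obs])
    q=least_squares(f,[.55,.25,.2]);return q.x,q.fun
print("+x",tri([(s,(339.3,225)),(d,(272.2,129.3))]))
print("-x",tri([(s,(376,210.7)),(d,(242.2,130.4))]))
print(proj(d,[o["ee_pos"]]),proj(s,[o["ee_pos"]]))
```

```text
10.35 [0.5465 0.2527 0.2797] 0.9997997391171515
+x (array([0.5882, 0.2621, 0.3029]), array([-1.7659,  0.7632, -3.0842, -1.1587]))
-x (array([0.506 , 0.2614, 0.3001]), array([-0.285 ,  0.1529, -0.4784, -0.237 ]))
[[255.6217 137.1551]] [[352.8976 222.3471]]
```

Spray done at about 8.9 s. The open tips are roughly 22 mm above the reported TCP and the shut tips about 14 mm, so for shut tips at z ≈ 0.178 I want TCP z ≈ 0.162. I'll grip the −y long rim next to corner a. First I move over it and turn 88°.

```bash
python3 -m jog '[{"claw":-1,"travel":[-1.1,4,0],"yaw":0},{"claw":-1,"travel":[-1.1,4,0],"yaw":0},{"claw":-1,"travel":[-1.1,4,0],"yaw":0},{"claw":-1,"travel":[-1.1,4,0],"yaw":0},{"claw":-1,"travel":[-1.1,4,0],"yaw":0},{"claw":-1,"travel":[-1.2,4,0],"yaw":0},{"claw":-1,"travel":[-1.2,3.7,0],"yaw":0},{"claw":-1,"travel":[0,0,0],"yaw":8}]'
python3 -m jog '[{"claw":-1,"travel":[0,0,0],"yaw":8},{"claw":-1,"travel":[0,0,0],"yaw":8},{"claw":-1,"travel":[0,0,0],"yaw":8},{"claw":-1,"travel":[0,0,0],"yaw":8},{"claw":-1,"travel":[0,0,0],"yaw":8},{"claw":-1,"travel":[0,0,0],"yaw":8},{"claw":-1,"travel":[0,0,0],"yaw":8},{"claw":-1,"travel":[0,0,0],"yaw":8}]'
python3 -m jog '[{"claw":-1,"travel":[0,0,0],"yaw":8},{"claw":-1,"travel":[0,0,0],"yaw":8},{"claw":-1,"travel":[0,0,0],"yaw":0},{"claw":-1,"travel":[0,0,0],"yaw":0}]'
python3 - <<'E'
from ov import *
k=read_camera("wrist");f=k["frame"][:,:,::-1].copy()
th=np.radians(2.2)
draw(f,k,rect(.542,.0505,th,.212,.152,.198),(0,0),1); draw(f,k,rect(.542,.0505,th,.196,.136,.198),(0,0),1,(255,255,0))
cv2.imwrite("pics/g1.png",f)
o=status.get_obs();print(o["ee_pos"],o["joint_positions"])
E
```

```text
time: 11.15
ee_pos: [0.4661, -0.0302, 0.2803]
orientation: [3.13, -0.232, -0.003]
ft_force: [1.2, -0.0, -0.0]
width: 0.997
time: 11.95
ee_pos: [0.4677, -0.0239, 0.2804]
orientation: [2.536, -1.853, -0.001]
ft_force: [-0.0, 0.2, 0.0]
width: 0.993
time: 12.35
ee_pos: [0.4678, -0.0239, 0.2806]
orientation: [2.264, -2.178, -0.001]
ft_force: [0.4, 0.6, 0.7]
width: 1.001
[ 0.4678316  -0.02391457  0.2806717 ] [ 0.29804635  0.09154508 -0.32300748  1.91250414  0.03179405  1.14293651
 -1.56928028]
```

View pics/g1.png

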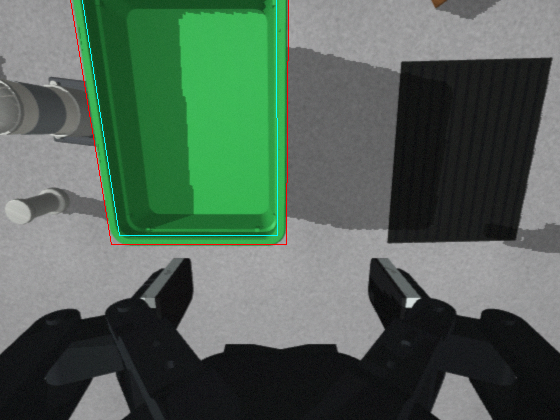

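The overlay with tray pose (0.542, 0.0505, 2.2°) matches the rim to a pixel. The mat shows at (388–552, 58–242). I'll lower with the claw partly closed and check centring before the rim enters.

```bash
python3 -m jog '[{"claw":0.4,"travel":[0,0,3],"yaw":0},{"claw":0.4,"travel":[0,0,3],"yaw":0},{"claw":0.4,"travel":[0,0,2.5],"yaw":0},{"claw":0.4,"travel":[0,0,0],"yaw":0},{"claw":0.4,"travel":[0,0,0],"yaw":0},{"claw":0.4,"travel":[0,0,0],"yaw":0}]' 20
python3 - <<'E'
from ov import *
k=read_camera("wrist");s=read_camera("side")
cv2.imwrite("pics/g2.png",cv2.resize(k["frame"][150:350,170:390,::-1],None,fx=3,fy=3))
cv2.imwrite("pics/g3.png",cv2.resize(s["frame"][130:270,190:330,::-1],None,fx=4,fy=4))
E
```

```text
time: 13.0
ee_pos: [0.4692, -0.0239, 0.1973]
orientation: [-2.26, 2.18, -0.003]
ft_force: [-0.4, -0.3, 0.4]
width: 0.3
```

View pics/g2.png

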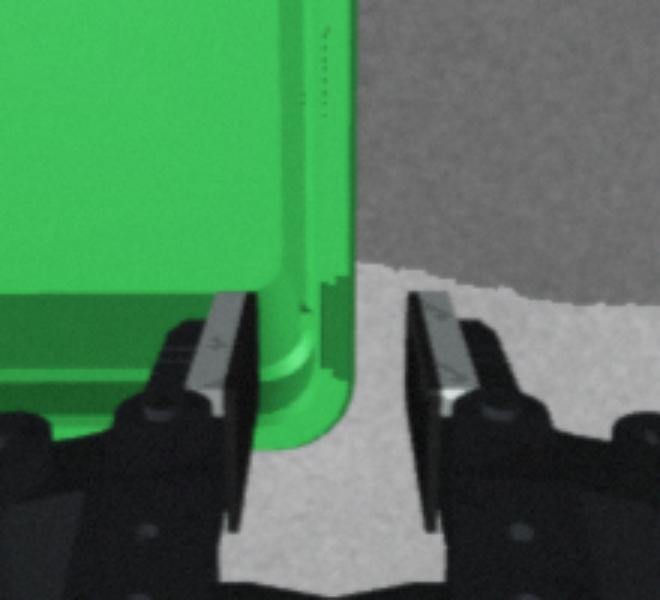

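View pics/g3.png

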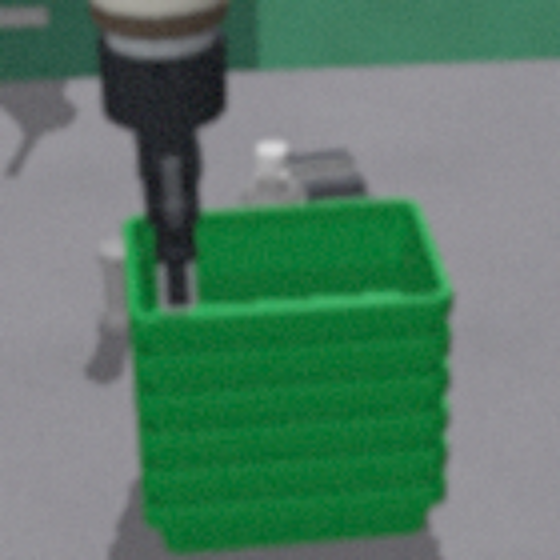

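Pad gap centre is at column 332 and the rim centre at 338, so the rim sits about 1.3 mm toward tool +x. The pads also sit close to the corner curve. I'll shift 1 mm in x and 8 mm along the rim, then lower.

```bash
python3 -m jog '[{"claw":0.4,"travel":[0.1,-0.8,0],"yaw":0},{"claw":0.4,"travel":[0,0,1.5],"yaw":0},{"claw":0.4,"travel":[0,0,1.5],"yaw":0},{"claw":0.6,"travel":[0,0,0.3],"yaw":0},{"claw":0.6,"travel":[0,0,0],"yaw":0},{"claw":0.6,"travel":[0,0,0],"yaw":0}]' 20
python3 - <<'E'
from ov import *
k=read_camera("wrist");s=read_camera("side")
cv2.imwrite("pics/g4.png",cv2.resize(k["frame"][150:350,170:390,::-1],None,fx=3,fy=3))
cv2.imwrite("pics/g5.png",cv2.resize(s["frame"][130:270,190:330,::-1],None,fx=4,fy=4))
E
```

```text
time: 13.7
ee_pos: [0.4768, -0.0247, 0.1636]
orientation: [-2.259, 2.182, -0.001]
ft_force: [0.6, -0.6, -0.1]
width: 0.198
```

View pics/g4.png

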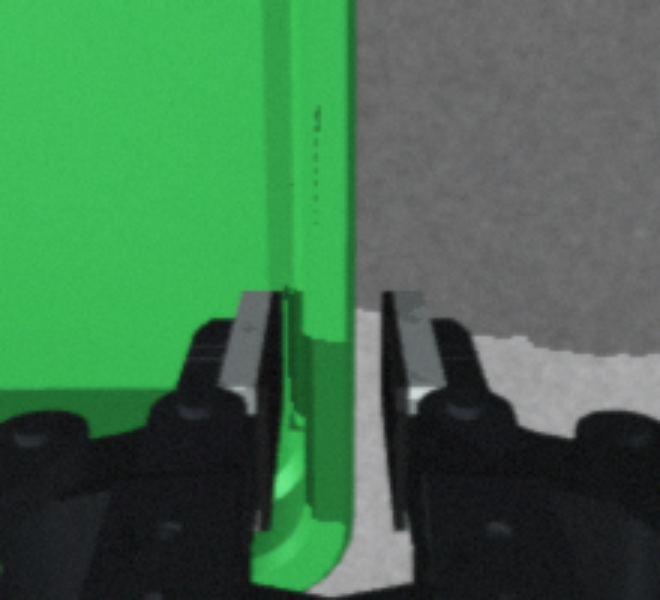

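View pics/g5.png

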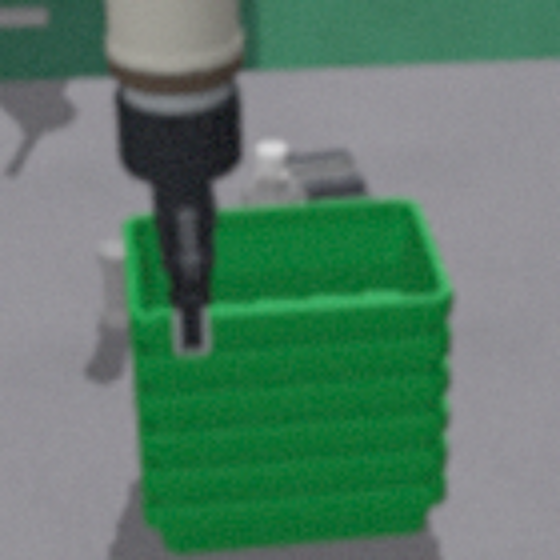

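The rim (305–355) is centred between the pads (281–383). I'll check the tip height from the side view: outer tip at pixel (238.2, 218.8).

Run:
```python
from ov import *
d=read_camera("side")
C,v=ray(d,(238.2,218.8))
for y in (-.032,-.036,-.042): print(C+v*(y-C[1])/v[1])
print(proj(d,[[.477,-.036,.168],[.477,-.036,.178],[.477,-.025,.198],[.477,-.025,.168]]))
```

```text
[ 0.48112007 -0.032       0.17100128]
[ 0.48111661 -0.036       0.17345899]
[ 0.48111141 -0.042       0.17714555]
[[236.68542894 220.70433889]
 [236.49914667 217.37372594]
 [236.01360235 208.43212947]
 [236.57430359 218.46056846]]
```

The outer tip is at about z = 0.174–0.177 and will swing forward ~2 mm as it shuts, with the next rim at 0.168. I'll raise 3 mm, then close gently.

```bash
python3 -m jog '[{"claw":0.6,"travel":[0,0,-0.3],"yaw":0},{"claw":0.75,"travel":[0,0,0],"yaw":0},{"claw":0.85,"travel":[0,0,0],"yaw":0},{"claw":1,"travel":[0,0,0],"yaw":0},{"claw":1,"travel":[0,0,0],"yaw":0},{"claw":1,"travel":[0,0,0],"yaw":0},{"claw":1,"travel":[0,0,0],"yaw":0}]' 25
python3 - <<'E'
from ov import *
k=read_camera("wrist");s=read_camera("side")
a=cv2.resize(k["frame"][150:350,170:390,::-1],None,fx=2.2,fy=2.2); b=cv2.resize(s["frame"][150:270,200:290,::-1],None,fx=3.66,fy=3.66)
cv2.imwrite("pics/h1.png",cv2.hconcat([a[:438],b[:438,:310]]))
F=np.mean([status.get_obs()["ft_force"] for _ in range(1)],0);o=status.get_obs();print(F,o["torque"],o["ee_pos"],o["width"])
E
```

```text
time: 14.55
ee_pos: [0.4765, -0.0243, 0.1666]
orientation: [-2.26, 2.181, -0.001]
ft_force: [-1.0, 1.5, 6.5]
width: 0.107
[-2.00484188  1.74441972  6.3909134 ] [0.47583484 0.38499622 0.09590497] [ 0.47646968 -0.02433584  0.16664911] 0.10510379160300076
```

View pics/h1.png

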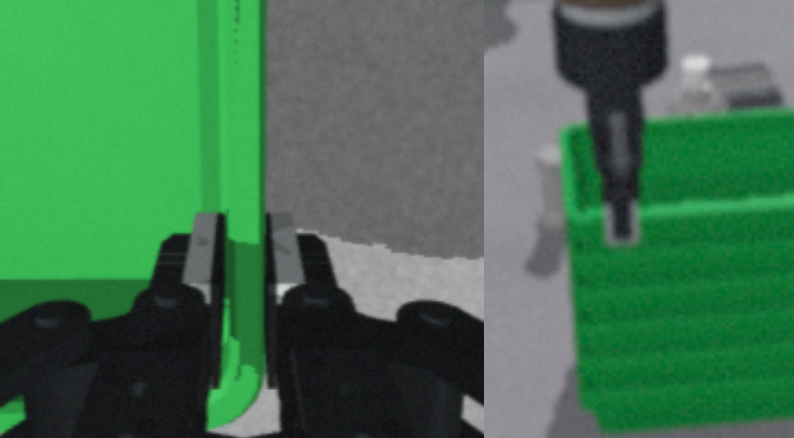

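Gripped at 8.9 mm opening, with the swing-in pushing the tray down 6.5 N. Now the peel: raise in 1 mm steps with the light grip and read the forces.

```bash
for i in 1 2 3 4; do python3 -m jog '[{"claw":1,"travel":[0,0,-0.1],"yaw":0},{"claw":1,"travel":[0,0,0],"yaw":0}]' | grep -E 'time|pos|force'; python3 -c "
from cell import status;o=status.get_obs();print(o['torque'].round(2),round(o['width'],3))"; done
```

```text
time: 14.85
ee_pos: [0.4763, -0.0242, 0.167]
ft_force: [1.0, 2.2, 1.6]
[ 0.67 -0.09 -0.  ] 0.104
time: 15.05
ee_pos: [0.4757, -0.0242, 0.1675]
ft_force: [0.4, 3.4, -2.5]
[ 0.86 -0.12  0.02] 0.1
time: 15.25
ee_pos: [0.4755, -0.0246, 0.1687]
ft_force: [-0.3, 2.7, -2.3]
[0.75 0.08 0.07] 0.102
time: 15.45
ee_pos: [0.4755, -0.0249, 0.1698]
ft_force: [-1.1, 1.7, -2.6]
[0.58 0.32 0.09] 0.103
```

```bash
for i in 1 2 3 4; do python3 -m jog '[{"claw":1,"travel":[0,0,-0.1],"yaw":0},{"claw":1,"travel":[0,0,0],"yaw":0}]' | grep -E 'time|pos|force'; python3 -c "
from cell import status;o=status.get_obs();print(o['torque'].round(2),round(o['width'],3))"; done
python3 - <<'E'
from ov import *
for n,(a,b,e,f),sc in [("scene",(140,320,235,415),3.3),("side",(155,275,200,320),5)]:
    c=read_camera(n); im=cv2.resize(c["frame"][a:b,e:f,::-1],None,fx=sc,fy=sc,interpolation=cv2.INTER_CUBIC)
    cv2.imwrite(f"pics/i_{n}.png",im)
E
```

```text
time: 15.65
ee_pos: [0.4757, -0.0249, 0.171]
ft_force: [-0.8, 1.7, -0.8]
[0.51 0.36 0.11] 0.101
time: 15.85
ee_pos: [0.4762, -0.0248, 0.1723]
ft_force: [-2.1, 2.7, 0.9]
[0.42 0.47 0.1 ] 0.103
time: 16.05
ee_pos: [0.4763, -0.0247, 0.1733]
ft_force: [-2.0, 1.1, 1.3]
[0.36 0.4  0.08] 0.101
time: 16.25
ee_pos: [0.4764, -0.0248, 0.1742]
ft_force: [-0.6, 1.1, 0.7]
[0.3  0.17 0.09] 0.097
```

View pics/i_scene.png

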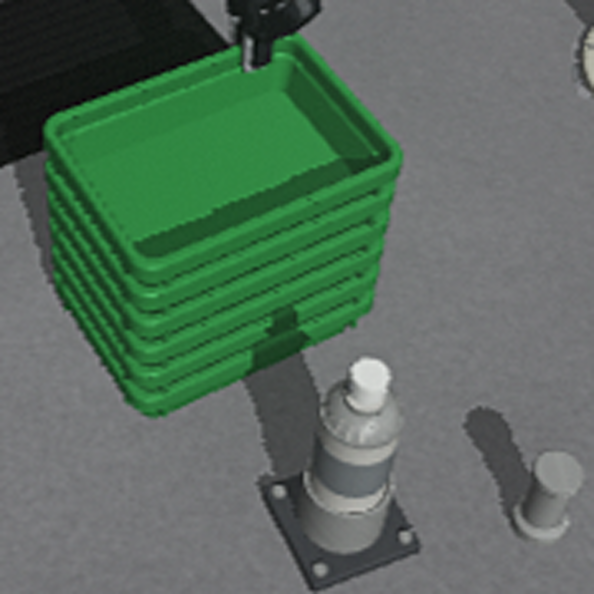

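View pics/i_side.png

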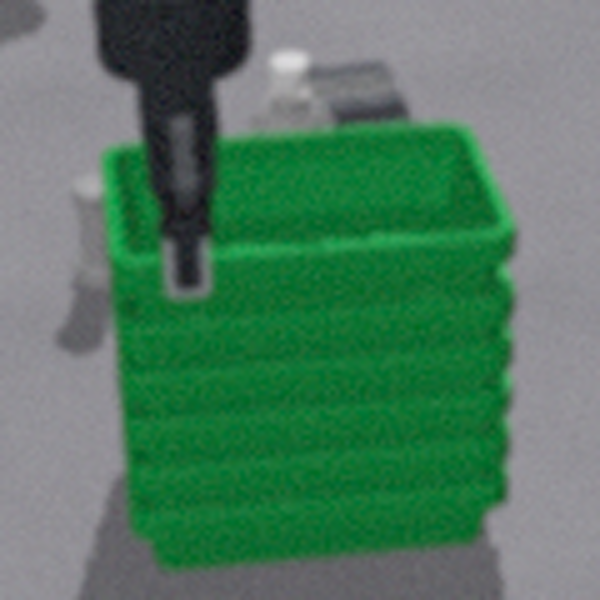

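In the side view both near corners a (118,262) and b (513,234) are about 11 px higher than before. The far edge (c, d) hasn't moved, and neither has the stack foot. So the −y edge is free and the tray is hinging on c and d. I'll raise a little more, then firm the grip in stages so the far corners follow one after the other, watching the stack.

```bash
cat > look.py <<'E'
from ov import *
import sys
t=sys.argv[1]
o=status.get_obs();print(o["time"],o["ee_pos"].round(4),o["ft_force"].round(1),o["torque"].round(2),round(o["width"],3))
ims=[]
for n,(a,b,e,f),sc in [("scene",(140,290,235,365),3.0),("side",(155,275,195,320),3.2)]:
    c=read_camera(n); im=cv2.resize(c["frame"][a:b,e:f,::-1],None,fx=sc,fy=sc,interpolation=cv2.INTER_CUBIC)
    ims.append(cv2.copyMakeBorder(im,0,450-im.shape[0],0,0,cv2.BORDER_CONSTANT))
cv2.imwrite(f"pics/{t}.png",cv2.hconcat(ims))
E
python3 -m jog '[{"claw":1,"travel":[0,0,-0.1],"yaw":0},{"claw":1,"travel":[0,0,-0.1],"yaw":0},{"claw":1,"travel":[0,0,0],"yaw":0}]' 30 | grep -E 'pos|force'; python3 look.py j1
```

```text
ee_pos: [0.4761, -0.0251, 0.176]
ft_force: [-0.5, -0.2, -1.5]
16.65 [ 0.4761 -0.0251  0.176 ] [-0.5 -0.2 -1.5] [0.01 0.02 0.11] 0.091
```

View pics/j1.png

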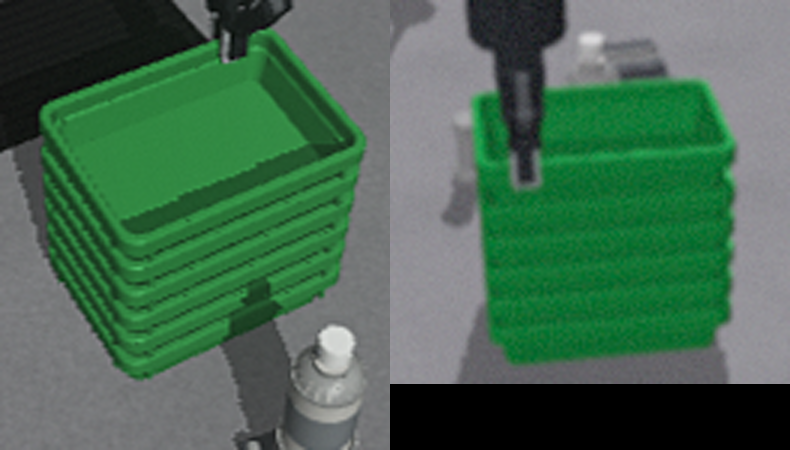

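The torque fell to about zero and fz is −1.5 N, so the far corners may have come free as well. Looking closer at the far-side gap.

Run:
```python
from ov import *
o=status.get_obs();print(o["time"],o["ee_pos"].round(4),o["ft_force"].round(1),o["torque"].round(2),round(o["width"],3))
c=read_camera("scene")["frame"][:,:,::-1]; old=cv2.imread("pics/scene0.png")
a=[cv2.resize(x[170:275,240:360],None,fx=3.3,fy=5,interpolation=cv2.INTER_CUBIC) for x in (old,c)]
cv2.imwrite("pics/k1.png",cv2.hconcat(a))
d=read_camera("side")["frame"][:,:,::-1]; old=cv2.imread("pics/side0.png")
a=[cv2.resize(x[165:280,205:310],None,fx=3.7,fy=5,interpolation=cv2.INTER_CUBIC) for x in (old,d)]
cv2.imwrite("pics/k2.png",cv2.hconcat(a))
```

```text
16.75 [ 0.4761 -0.025   0.1759] [-1.2 -0.6 -1. ] [-0.03  0.05  0.04] 0.096
```

View pics/k1.png

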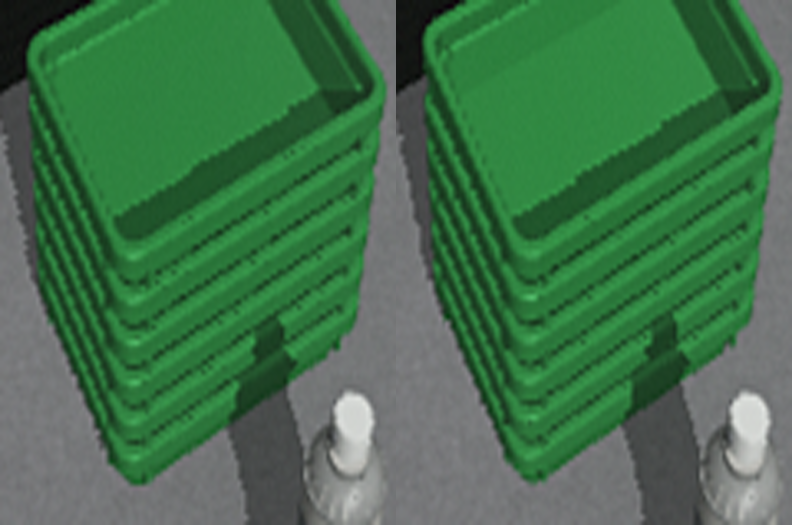

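View pics/k2.png

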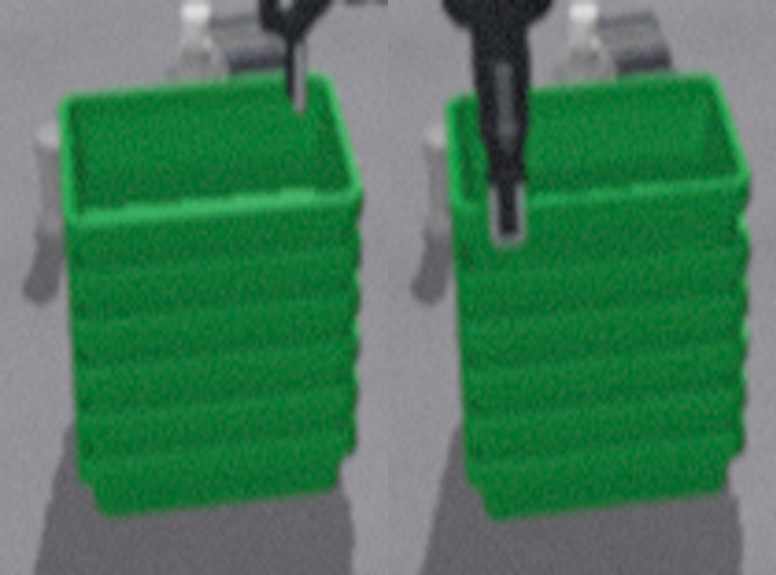

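c and d are still seated (the +y side gaps match the first picture) and the −y edge is up ~9 mm with the stack still. I'll firm the grip in stages while lifting.

```bash
python3 -m jog '[{"claw":1,"travel":[0,0,-0.1],"yaw":0},{"claw":1,"travel":[0,0,-0.1],"yaw":0},{"claw":1,"travel":[0,0,0],"yaw":0}]' 35 | grep -E 'pos|force|width';  python3 -c "
from cell import status;o=status.get_obs();print(o['torque'].round(2))"
python3 -m jog '[{"claw":1,"travel":[0,0,-0.1],"yaw":0},{"claw":1,"travel":[0,0,-0.1],"yaw":0},{"claw":1,"travel":[0,0,0],"yaw":0}]' 40 | grep -E 'pos|force|width'; python3 look.py j2
```

```text
ee_pos: [0.4761, -0.0248, 0.178]
ft_force: [1.1, -0.4, -1.7]
width: 0.092
[-0.05  0.09  0.07]
ee_pos: [0.476, -0.0249, 0.18]
ft_force: [-0.0, -0.9, -1.7]
width: 0.086
17.45 [ 0.476  -0.0249  0.18  ] [-0.  -0.9 -1.7] [-0.22  0.17 -0.03] 0.086
```

View pics/j2.png

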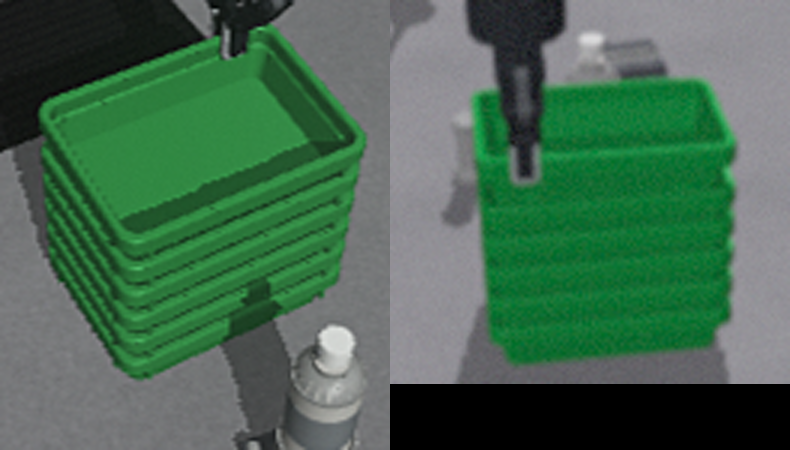

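```bash
python3 -m jog '[{"claw":1,"travel":[0,0,-0.1],"yaw":0},{"claw":1,"travel":[0,0,-0.1],"yaw":0},{"claw":1,"travel":[0,0,0],"yaw":0}]' 45 | grep -E 'pos|force|width';  python3 -c "
from cell import status;o=status.get_obs();print(o['torque'].round(2))"
python3 -m jog '[{"claw":1,"travel":[0,0,-0.1],"yaw":0},{"claw":1,"travel":[0,0,-0.1],"yaw":0},{"claw":1,"travel":[0,0,0],"yaw":0}]' 45 | grep -E 'pos|force|width'; python3 look.py j3
```

```text
ee_pos: [0.4762, -0.0247, 0.1821]
ft_force: [-0.5, -0.7, -0.9]
width: 0.087
[-0.29  0.13 -0.01]
ee_pos: [0.4762, -0.0245, 0.1841]
ft_force: [-0.1, -1.2, -0.4]
width: 0.086
18.15 [ 0.4762 -0.0245  0.1841] [-0.1 -1.2 -0.4] [-0.15  0.07 -0.02] 0.086
```

View pics/j3.png

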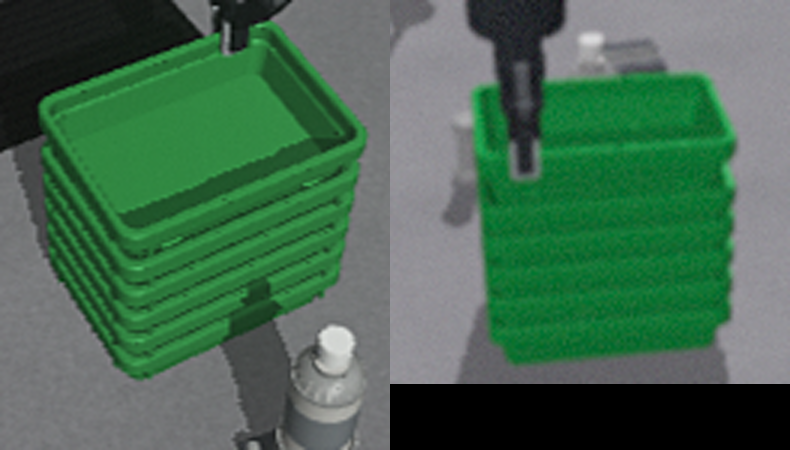

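A gap has opened under the top rim at the far side, around (340,165). The moment is down to about the tray's own weight and the stack hasn't moved. I'll firm the grip further and rise slowly.

```bash
python3 -m jog '[{"claw":1,"travel":[0,0,-0.1],"yaw":0},{"claw":1,"travel":[0,0,-0.2],"yaw":0},{"claw":1,"travel":[0,0,-0.3],"yaw":0},{"claw":1,"travel":[0,0,-0.3],"yaw":0},{"claw":1,"travel":[0,0,0],"yaw":0}]' 70 | grep -E 'pos|force|width'; python3 look.py j4
```

```text
ee_pos: [0.4765, -0.0247, 0.1935]
ft_force: [1.0, 0.0, -1.1]
width: 0.073
18.75 [ 0.4765 -0.0247  0.1935] [ 1.   0.  -1.1] [-0.14  0.11  0.01] 0.073
```

View pics/j4.png

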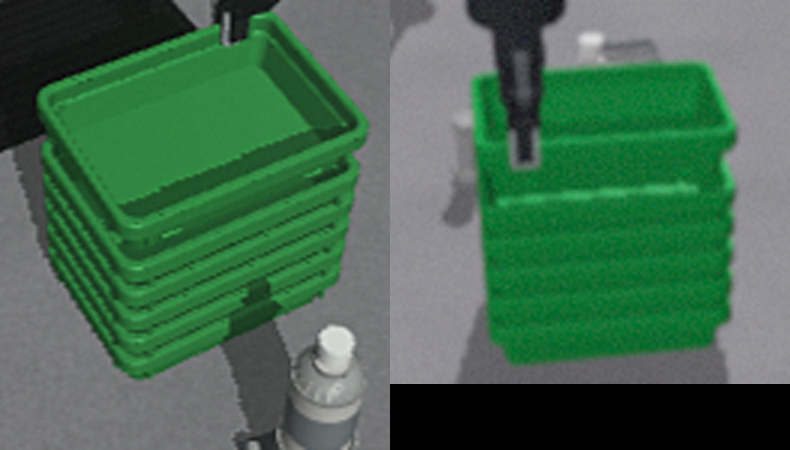

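Free: fz and the moment equal the tray's own weight, and the stack hasn't moved. Grip to 90 N, then straight up gently.

```bash
python3 -m jog '[{"claw":1,"travel":[0,0,0],"yaw":0},{"claw":1,"travel":[0,0,-0.5],"yaw":0},{"claw":1,"travel":[0,0,-1],"yaw":0},{"claw":1,"travel":[0,0,-1.5],"yaw":0},{"claw":1,"travel":[0,0,-1.5],"yaw":0},{"claw":1,"travel":[0,0,-1],"yaw":0},{"claw":1,"travel":[0,0,-0.5],"yaw":0},{"claw":1,"travel":[0,0,0],"yaw":0}]' 90 | grep -E 'pos|force|width'
python3 - <<'E'
from ov import *
c=read_camera("scene");d=read_camera("side")
cv2.imwrite("pics/l1.png",cv2.hconcat([cv2.resize(c["frame"][90:290,220:400,::-1],None,fx=2.2,fy=2.2),cv2.resize(d["frame"][100:300,180:360,::-1],None,fx=2.2,fy=2.2)]))
E
```

```text
ee_pos: [0.4765, -0.0247, 0.2537]
ft_force: [0.6, -0.4, -1.5]
width: 0.066
```

View pics/l1.png

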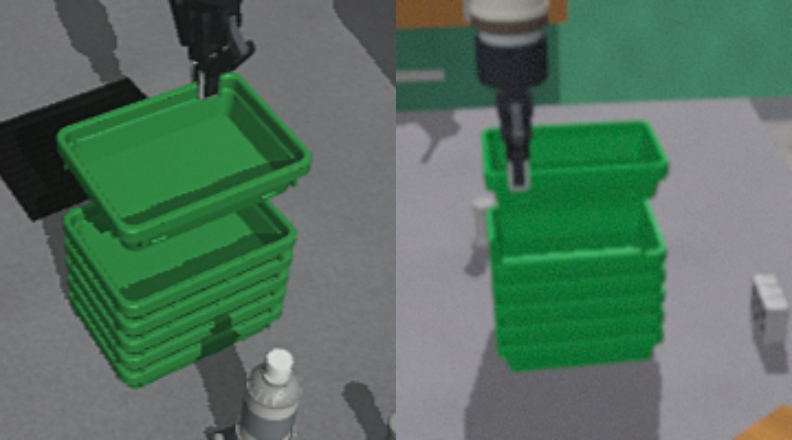

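The tray is clear of the stack, level by eye, and the stack is undisturbed. Carrying it to the mat: 34 cm in tool x and 4.5 cm in tool y.

```bash
python3 -m jog '[{"claw":1,"travel":[1,0.1,-1],"yaw":0},{"claw":1,"travel":[2,0.3,-0.5],"yaw":0},{"claw":1,"travel":[3,0.4,0],"yaw":0},{"claw":1,"travel":[3,0.4,0],"yaw":0},{"claw":1,"travel":[3,0.4,0],"yaw":0},{"claw":1,"travel":[3,0.4,0],"yaw":0},{"claw":1,"travel":[3,0.4,0],"yaw":0},{"claw":1,"travel":[3,0.4,0],"yaw":0}]' | grep -E 'pos|force|width'
python3 -m jog '[{"claw":1,"travel":[3,0.4,0],"yaw":0},{"claw":1,"travel":[3,0.4,0],"yaw":0},{"claw":1,"travel":[3,0.4,0],"yaw":0},{"claw":1,"travel":[2,0.3,0.5],"yaw":0},{"claw":1,"travel":[1.5,0.3,1],"yaw":0},{"claw":1,"travel":[0.5,0.3,1],"yaw":0},{"claw":1,"travel":[0,0,0],"yaw":0},{"claw":1,"travel":[0,0,0],"yaw":0}]' | grep -E 'time|pos|ori|force|width'
python3 - <<'E'
from ov import *
for n in ("scene","side","wrist"): cv2.imwrite(f"pics/m_{n}.png",read_camera(n)["frame"][:,:,::-1])
E
```

```text
ee_pos: [0.4546, -0.2376, 0.2681]
ft_force: [0.1, -0.6, -2.4]
width: 0.065
time: 21.35
ee_pos: [0.4389, -0.3647, 0.2422]
orientation: [-2.261, 2.18, 0.003]
ft_force: [0.2, 0.8, -2.1]
width: 0.066
```

View pics/m_side.png

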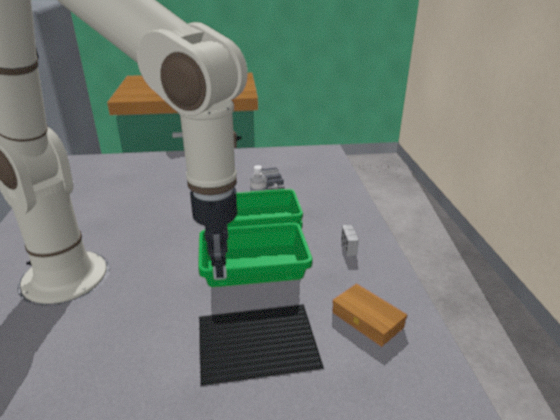

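View pics/m_scene.png

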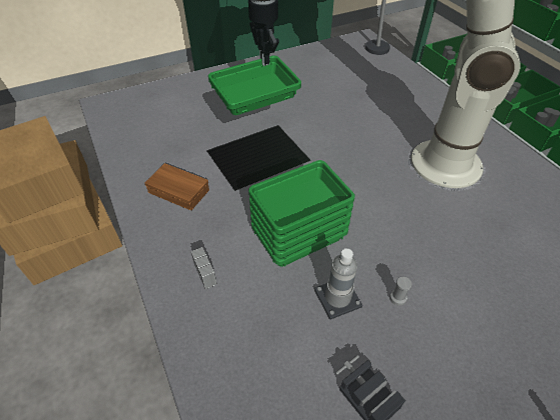

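View pics/m_wrist.png

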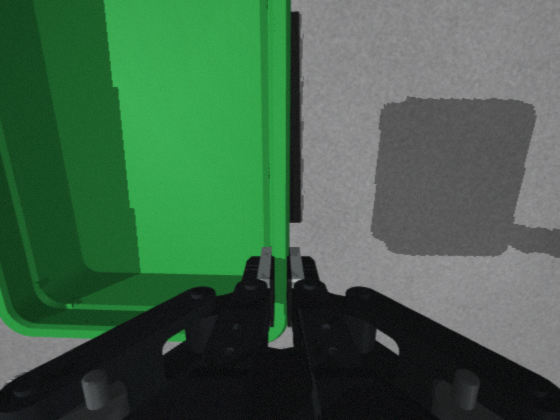

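The tray hangs over the mat and everything else is in place. I'll measure its corners for level, centre and height.

Run:
```python
import cv2
s=cv2.imread("pics/m_scene.png");d=cv2.imread("pics/m_side.png")
cv2.imwrite("pics/n1.png",cv2.resize(s[45:125,195:310],None,fx=6,fy=6,interpolation=cv2.INTER_CUBIC))
cv2.imwrite("pics/n2.png",cv2.resize(d[215:295,190:320],None,fx=6,fy=6,interpolation=cv2.INTER_CUBIC))
```

```text
(no output)
```

View pics/n1.png

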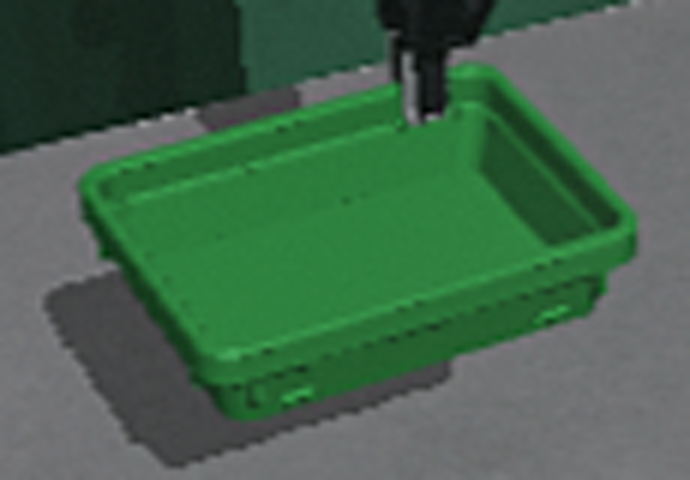

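View pics/n2.png

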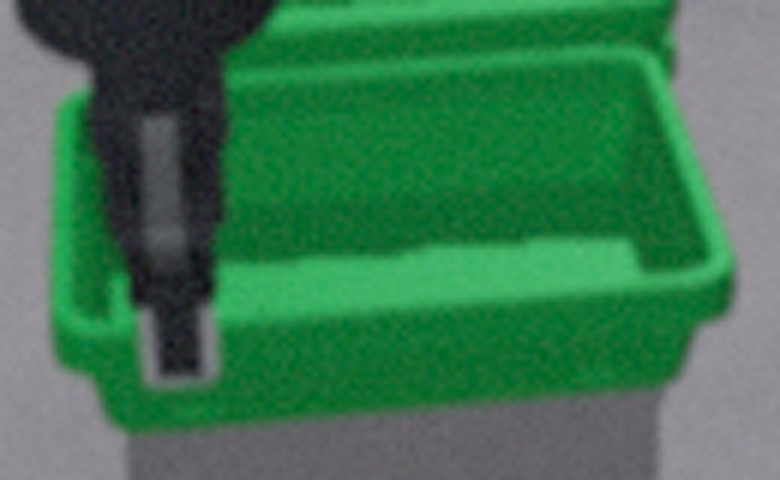

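```bash
cat > fit.py <<'E'
from ov import *
from scipy.optimize import least_squares
from scipy.spatial.transform import Rotation as Rn
np.set_printoptions(precision=4,suppress=True)
s=read_camera("scene");d=read_camera("side")
S=np.array([(500,55),(70,178),(205,375),(645,220)])/6+[195,45]   # a b c d
D=np.array([(50,345),(738,288),(650,42),(52,93)])/6+[190,215]
L=np.array([(-.106,-.076,0),(.106,-.076,0),(.106,.076,0),(-.106,.076,0)])
def f(p):
    P=Rn.from_euler("xyz",p[3:]).apply(L)+p[:3]
    return np.concatenate([(proj(s,P)-S).ravel(),(proj(d,P)-D).ravel()])
q=least_squares(f,[.51,-.29,.27,0,0,0.04]);p=q.x
print("rim centre",p[:3],"rpy deg",np.degrees(p[3:]),"rms",np.sqrt(np.mean(q.fun**2)))
P=Rn.from_euler("xyz",p[3:]).apply(L-[0,0,.048])+p[:3];print("underside corners z",P[:,2], "centre",P.mean(0))
o=status.get_obs();print(o["time"],o["ee_pos"],np.abs(o["joint_velocities"]).max())
E
python3 fit.py
```

```text
rim centre [ 0.505  -0.2879  0.2656] rpy deg [-2.4472  0.755   2.2386] rms 1.0889024294334597
underside corners z [0.2223 0.2195 0.2131 0.2158] centre [ 0.5045 -0.29    0.2177]
21.6 [ 0.4396 -0.3656  0.2435] 0.003763797157583453
```

Fit: underside centre (0.505, −0.290) against the mat at (0.509, −0.291), lowest underside corner about 0.213 m, tilt about 2.5°, arm still. One short hold to confirm nothing creeps, then I'll hand in.

```bash
python3 -m jog '[{"claw":1,"travel":[0,0,0],"yaw":0},{"claw":1,"travel":[0,0,0],"yaw":0},{"claw":1,"travel":[0,0,0],"yaw":0},{"claw":1,"travel":[0,0,0],"yaw":0},{"claw":1,"travel":[0,0,0],"yaw":0}]'
python3 - <<'E'
from ov import *
from cell import job
a=read_camera("side")["frame"][:,:,::-1].astype(int); b=cv2.imread("pics/m_side.png").astype(int)
print("tray-region change",np.abs(a-b)[220:290,195:315].mean())
s=read_camera("scene")["frame"][:,:,::-1].astype(int); o=cv2.imread("pics/scene0.png").astype(int)
# stack shift since start (lower part)
A=cv2.cvtColor(s.astype(np.uint8),6).astype(np.float32)[212:270,245:358];B=cv2.cvtColor(o.astype(np.uint8),6).astype(np.float32)[212:270,245:358]
print("stack shift px",cv2.phaseCorrelate(A,B))
print(job.close_job())
E
```

```text
time: 22.1
ee_pos: [0.4389, -0.3662, 0.2429]
orientation: [-2.26, 2.182, 0.0]
ft_force: [-0.3, -0.5, -2.1]
width: 0.061
tray-region change 5.960912698412699
stack shift px ((0.08866343581730263, 0.2925472161610969), 0.8318989912668864)
the job is handed in; nothing more can be done
None
```

The job is handed in after about 22 s: the top tray is off the stack and held still in the gripper over the mat.

- **Spray:** I pressed the head about 5 mm to its stop, with force peaking near 21 N. It sprang back up, as the camera confirmed.
- **Peel:** I gripped the −y rim next to corner a and raised it with a light grip. The whole −y edge rose: corners a and b both came up about 9 mm while c and d stayed seated. I then firmed the grip in stages and c and d came free. I did not see whether they freed one at a time. The stack stayed put (about 0.3 px shift between the first and last pictures).
- **Final pose:** The tray's underside is about 213 mm or more above the bench, tilted about 2.5° and centred within about 5 mm of the mat. The grip is 90 N.

**Disagreements and weak checks:**
- **Fingertip position:** `r.finger_overhang` says the fingertips stand 17 mm ahead of the TCP. Contact and the cameras both put them about 14 mm behind it, so I used the measured value.
- **Stillness:** the last frame comparison was only a crude check. It showed a mean grey-level change of about 6, which I took to be camera noise, and the jaw opening drifted from 0.066 to 0.061. I handed the job in in the same step, so I didn't look again to rule out a slight creep of the tray in the pads.

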